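# Fit the hold-down stud in the slotted fixture

### The arm

A 6-joint arm with a two-finger parallel gripper is mounted at the origin on the work surface. World frame = base frame: x ahead of the robot, y to its left, z up, the work surface at z = 0. Lengths are in m, angles in rad, forces in N, time in s.
With the tool pointing down it reaches from about 0.3 to 0.75 m from the base axis. Payload 8.5 kg.
Tool frame: the origin (TCP) lies at the very end of the fingers, on their centre line; the grasp point (between the pads) lies 19 mm behind it; z points along the fingers, y is the direction in which the jaws open and shut (so a half turn about z gives the same grasp; the last joint's range is limited). The gripper opens to 85 mm and grips with 20 to 120 N. Pads are 22 mm wide; open, the fingers measure 114 mm over their backs; the gripper's body (76 mm by 85 mm) begins 54 mm behind the grasp point. The pads swing forward as they close: fully open they stand 13 mm farther back than shut.
Start: joints at [1.113, 0.381, 1.297, -0, 1.464, -0.215], TCP at [0.132, 0.534, 0.231] pointing down, gripper open.
Joint ranges: [-3.11, 3.11], [-0.89, 2.33], [0.22, 2.48], [-1.42, 4.56], [0.17, 2.85], [-2.88, 2.88]. Speed limits (rad/s): [2.39, 2.39, 3.14, 3.14, 3.14, 3.14].

### API

Orientations are given as a rotation vector (axis times angle).
In Python, from bench import manip gives the robot as it stands. The module is installed in compiled form; this text tells all that it offers.
- The arm moves only by the tool move_arm, never from a script. Its argument "steps" is a list of rows, each a list of 7 numbers: the turn, a rotation vector about the tool's x, y, z in degrees, then the shift along the tool's x, y, z in m, then the opening, from -1 (shut) to 1 (fully open). A call has 1 to 12 rows; each row is the pose to reach, as a shift and turn from the pose commanded when the call began, along the tool's axes at that moment; what a row does not reach only later rows make up. A row lasts 1/12 s, in which the tool goes at most 41.7 mm and 7.16 degrees, less where a joint would pass 70% of its speed; a pose out of reach is approached as far as the arm can. A call with a gripper value outside its range is refused whole. The fingers move at their own pace and stop on an object; "force" is the grip in N (left out, the last holds). Time passes only in rows, so rows that repeat a pose let the fingers close. It gives the time, the measured TCP pose, the force and the opening at its end, in the units of the state.
- manip.read_state(): the state, without advancing time (a new reading comes with each control period).
- manip.read_camera(name): name is "scene" or "top" or "wrist"; returns a dict with "img" (420x560x3 uint8, red, green, blue), "z_map" (420x560 float32, m along the optical axis (not along the pixel's ray), 0 where there is no reading), "mtx" (3x3 intrinsics, pixels), "T" (4x4, takes a point from camera to world coordinates). Camera axes: x right, y up, looking along -z (the intrinsics and any distortion apply to the point x, -y, -z); pixel columns grow to the right and rows downward; lengths in m; the calibration is good to about 2 mm. A picture is of the moment at which its call begins.
- manip.close_job(): hands the job in, once; it reports no verdict.
Trained networks look in a picture, given as the dict that the camera call returned (one of the last four; its "shot" number tells which), for a name from the list of things; names that differ only in an ending like _2 or _b are one class to them, and where a whole thing is asked for, a point or a joint stands for the part that bears it (a point fixed in the world has none). Each returns a list of dicts, best first, with "conf" (0 to 1); they miss things now and then, are a little off and sometimes report something else, mostly with a low value. They report only what shows in the picture. A call takes as long as a camera call. They do not tell look-alikes from the thing itself.
- manip.regions_of(picture, thing): "region" (420x560 bool, what is visible of it) and "xy" ([column, row] in pixels, amid what is visible of it).
The state is a dict: "time": time; "joint_positions": joint angles; "joint_velocities": joint speeds; "tau": joint torques, N m; "eef_pos": TCP position; "eef_rot": TCP orientation; "wrist_force": force on the tool from outside, world axes, zero at the start; "moment": the same for the moment, N m; "gripper_width": finger opening in m.
Only numpy, scipy, OpenCV 4.12 (cv2) and the standard library are available. Lean on these libraries where they do the work, as an engineer would, in place of code of your own. Each camera call takes 0.05 s, during which the arm holds its last target.

### The job

Lift the T-headed hold-down stud up and off its peg on the rack, drop its head through the slot's wide entry window in the fixture, and let go so that it stands there with its collar flat on the rail. Then slide it along the slot all the way to the closed end, give it a quarter turn either way so that it locks, and let go. Leave the other two pieces hanging and do not disturb the things lying around.

Things in the scene. Friction and masses are not known exactly. Their poses are not given: they have to be found in the camera images.
- stud: steel stud to fit, 0.11 to 0.23 kg, hung by its eye on one of the three pegs (which one varies). Origin: centre of its collar's underside; z up along its axis. Collar 38 mm round (z 0 to 6). Below it a 9 mm round shank, then a flat T-head 44 mm long along x, 18 mm wide (y), z -16.5 to -8.5. Hung, x lies along the peg. Half a turn makes no difference.
- handle (a point): middle of the stud's flat upright eye handle, on its axis 34 mm above its origin; same axes. Handle 40 mm wide (stud's y), 10 mm thick (x); sides upright and parallel from 6 to 48 mm above the stud's origin, gabled top at 59 mm. Opening 24 mm wide; the peg passes through it under the gable, and the stud can be raised 25 mm before its lower edge meets the peg.
- rack: fixed grey rack; origin: middle of its underside; y along its bar, z up; three level round pegs point to its own -x (front). Bar 298 mm long, 16 mm deep, top 136 mm high, on two end posts; base plate 10 mm high beneath, to x = -60 mm.
- peg (a point): middle peg's root on the bar's centre line, 125 mm above the table; axes of the rack. Pegs at y = -100, 0, +100 mm, 8 mm thick, level to x = -70 mm, then turned up: centre line rises 10 mm to the tip at x = -77 mm, so raise a hung piece over 10 mm (16 is good) before drawing it off to -x. Pieces hang at x about -48 mm, origins 46.5 mm below the peg's centre line.
- pin: bystander hung on another peg: the same eye handle and collar, but below the collar only a plain round pin 12 mm across and 45 mm long, no T-head. Origin as the stud's. Leave it hanging.
- ring: bystander hung on another peg: a round copper ring, 68 mm outside diameter, 8 mm thick bar. Origin 46.5 mm below the peg's centre line. Leave it hanging.
- fixture: fixed metal block 84 mm (x) by 170 mm (y), flat top 32 mm above the table, slot along y in its middle; origin: centre of underside. On its +x side a ledge with a brass tee, all lower than the top. Slot mouth 15.5 mm wide (too narrow for the head) except at the entry window. Beneath the 6 mm top plate a 24.5 mm wide, 13 mm high channel keeps the head lengthwise.
- entry (a point): centre of the rectangular entry window (24.5 mm by 52 mm, long along the slot), at the fixture's top level; in the fixture's frame x 0, y +45 mm. With the head in, the collar rests on the top and the head hangs clear by about 2 mm above and below.
- lock (a point): where the stud's axis (origin) is when the stud stands in the slot's closed end, at top level; fixture's x 0, y -45 mm, 90 mm from the entry; 3 mm of play. Here the channel widens to a pocket 52 mm wide in which the head can turn, once the stud is within about 6 mm of the end; the slot then stops the shank.
- elbow: loose brass elbow, 35 mm, beside the fixture; bystander
- nut: loose brass ring nut, 32 mm across, beside the fixture; bystander
- hose_clamp: loose steel band, 60 mm across, 13 mm high, beside the fixture; bystander
- screwdriver: loose screwdriver lying in front of the rack; bystander
- wrench: loose wrench lying on the right of the table; bystander
- jar: loose clear jar, 66 mm across, 85 mm high, on the right of the table; bystander
Mind the look-alikes: they are no part of the job. Leave any blue, green or yellow look-alike of the stud alone.

How it is judged:
By the outcome, as a careful person would: the job done as asked, in the order asked, and still so for the second after the job is handed in, with the robot touching nothing.
It also fails if it takes over 64 s, if anything falls off the work surface, if the arm or the gripper's body presses on something with over 40 N, if the wrist force passes 120 N, or if a joint passes its speed limit or range.

## Working session

There is one attempt and no reset: what is moved stays moved. The work goes in short steps, Python scripts to look and compute and a tool call to move; the robot and the scene stay as the last step left them, time stands still between calls to the robot, and variables do not carry over. Pictures are saved under pics/ and viewed, and the job is handed in when it is done.

Besides the shell and the picture viewer there is one more tool, called after "Call:" by a JSON object that holds its "method" and its "body". move_arm: Moves the arm, as the interface text tells. Its arguments: {"type":"object","properties":{"steps":{"type":"array"},"force":{"type":"number"}},"required":["steps"]}

```bash
mkdir -p pics
cat > h.py <<'E'
import numpy as np, cv2
from bench import manip
def save(p,n,scale=1,crop=None):
    im=p["img"][:,:,::-1]
    if crop: im=im[crop[1]:crop[3],crop[0]:crop[2]]
    im=cv2.resize(im,None,fx=scale,fy=scale,interpolation=cv2.INTER_CUBIC) if scale!=1 else im
    cv2.imwrite("pics/"+n,np.ascontiguousarray(im))
def world(p,u,v,z):
    K=p["mtx"]; x=(u-K[0,2])/K[0,0]*z; y=(v-K[1,2])/K[1,1]*z
    P=np.stack([x,-y,-z,np.ones_like(x)],-1)
    return (P@p["T"].T)[...,:3]
def cloud(p):
    v,u=np.mgrid[0:420,0:560].astype(float)
    return world(p,u,v,p["z_map"].astype(float))
def ray(p,u,v,zw):
    a=p["T"][:3,3]; b=world(p,np.float64(u),np.float64(v),np.float64(1.0)); d=b-a
    return a+d*(zw-a[2])/d[2]
E
python3 - <<'E'
from h import *
import pickle
for n in ["scene","top","wrist"]:
    p=manip.read_camera(n); save(p,n+"0.png"); pickle.dump(p,open(n+"0.pkl","wb"))
    print(n,p.keys(),p["mtx"].round(1).tolist(),p["T"].round(3).tolist())
    for t in ["stud","pin","ring","rack","fixture"]:
        for r in manip.regions_of(p,t): print(t,round(r["conf"],2),np.round(r["xy"]),r["region"].sum())
s=manip.read_state(); print(s)
E
```

```text
scene dict_keys(['img', 'z_map', 'mtx', 'T', 'shot']) [[410.7, 0.0, 277.3], [0.0, 410.7, 214.9], [0.0, 0.0, 1.0]] [[0.515, -0.574, 0.637, 1.081], [0.857, 0.341, -0.385, -0.415], [0.004, 0.744, 0.668, 0.682], [0.0, 0.0, 0.0, 1.0]]
stud 0.86 [326. 238.] 415
stud 0.84 [304. 222.] 396
stud 0.69 [273. 183.] 267
stud 0.67 [273. 203.] 318
stud 0.62 [352. 189.] 349
pin 0.59 [400. 146.] 188
ring 0.61 [374. 167.] 101
rack 0.75 [385. 197.] 4119
fixture 0.62 [243. 260.] 4313
top dict_keys(['img', 'z_map', 'mtx', 'T', 'shot']) [[424.9, 0.0, 284.2], [0.0, 424.9, 207.3], [0.0, 0.0, 1.0]] [[-0.099, 0.965, -0.243, 0.294], [-0.995, -0.096, 0.025, -0.048], [0.001, 0.244, 0.97, 1.042], [0.0, 0.0, 0.0, 1.0]]
stud 0.71 [247. 197.] 230
stud 0.64 [202. 218.] 208
stud 0.6 [257. 291.] 216
stud 0.51 [256. 227.] 210
pin 0.69 [119. 254.] 310
pin 0.36 [324. 216.] 3431
ring 0.46 [156. 230.] 210
rack 0.91 [158. 226.] 5065
fixture 0.58 [323. 217.] 3577
wrist dict_keys(['img', 'z_map', 'mtx', 'T', 'shot']) [[307.6, 0.0, 272.3], [0.0, 307.6, 210.2], [0.0, 0.0, 1.0]] [[0.24, -0.926, -0.291, 0.059], [0.971, 0.229, 0.072, 0.552], [-0.0, -0.299, 0.954, 0.374], [0.0, 0.0, 0.0, 1.0]]
{'time': 0.9, 'joint_positions': array([ 1.11271178e+00,  3.80573565e-01,  1.29736802e+00,  5.71840461e-06,
        1.46359010e+00, -2.15278060e-01]), 'joint_velocities': array([-0.00100555, -0.00143968,  0.00184876, -0.00123324, -0.00123923,
       -0.00085687]), 'tau': array([-3.03844781e-04, -4.48317146e+01, -2.31459868e+01, -2.69531556e-04,
        7.36533166e-04,  7.74737629e-06]), 'eef_pos': array([0.13222197, 0.53386475, 0.23134741]), 'eef_rot': array([3.80462495e-01, 3.11845472e+00, 9.33477728e-05]), 'wrist_force': array([-1.44261487, -0.17018433, -0.48294479]), 'moment': array([-0.01506568, -0.01117992, -0.00068823]), 'gripper_width': 0.08546157516946216}
```

View pics/scene0.png

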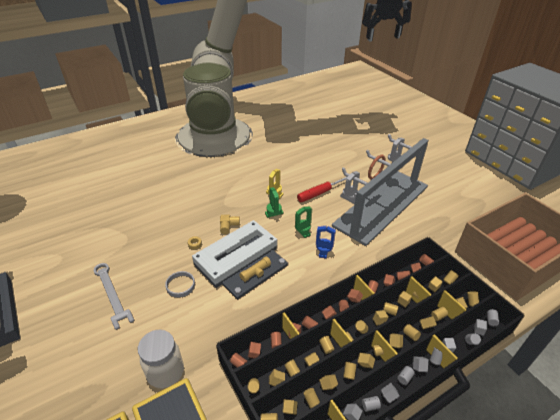

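View pics/top0.png

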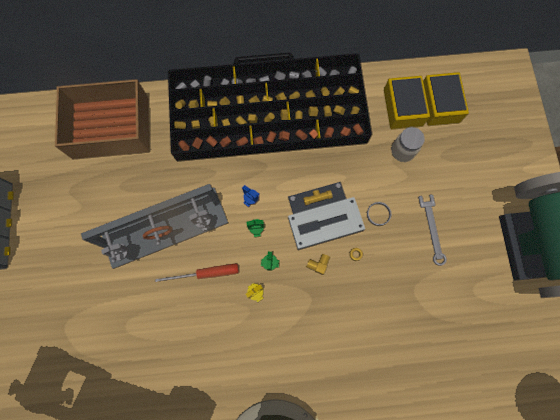

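Run:
```python
from h import *
import pickle
s=pickle.load(open("scene0.pkl","rb"));t=pickle.load(open("top0.pkl","rb"))
a=cv2.resize(s["img"][120:240,300:440],None,fx=5,fy=5,interpolation=cv2.INTER_CUBIC)
b=cv2.resize(t["img"][170:290,70:230],None,fx=5,fy=5,interpolation=cv2.INTER_CUBIC)
c=cv2.resize(t["img"][170:260,280:380],None,fx=6,fy=6,interpolation=cv2.INTER_CUBIC)
for n,i in zip("abc",(a,b,c)): cv2.imwrite(f"pics/crop_{n}.png",i[:,:,::-1])
```

```text
(no output)
```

View pics/crop_a.png

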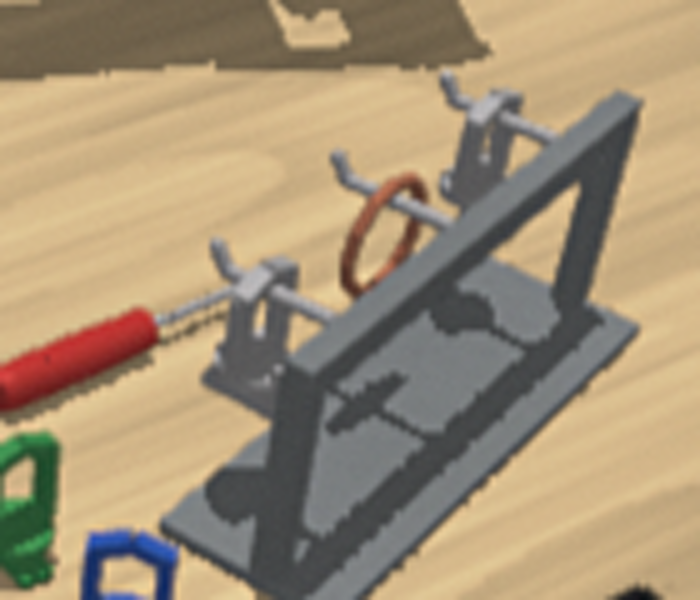

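View pics/crop_b.png

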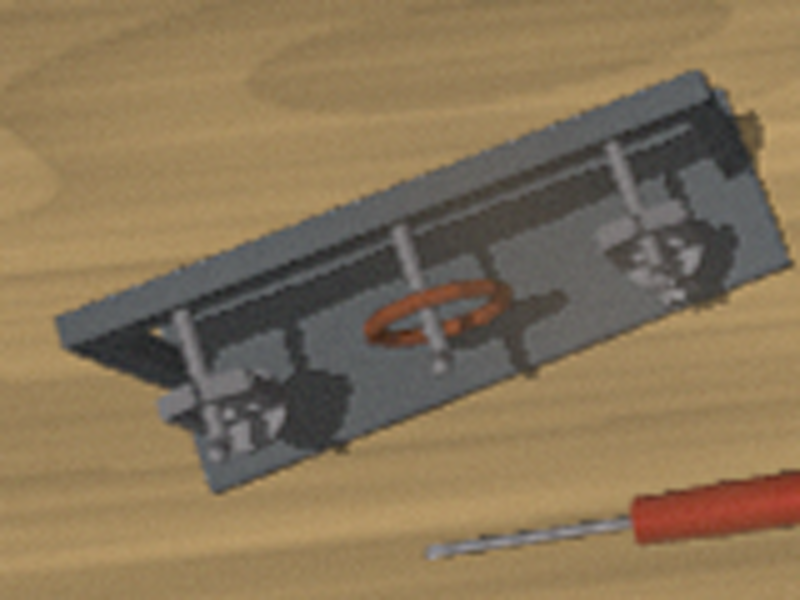

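View pics/crop_c.png

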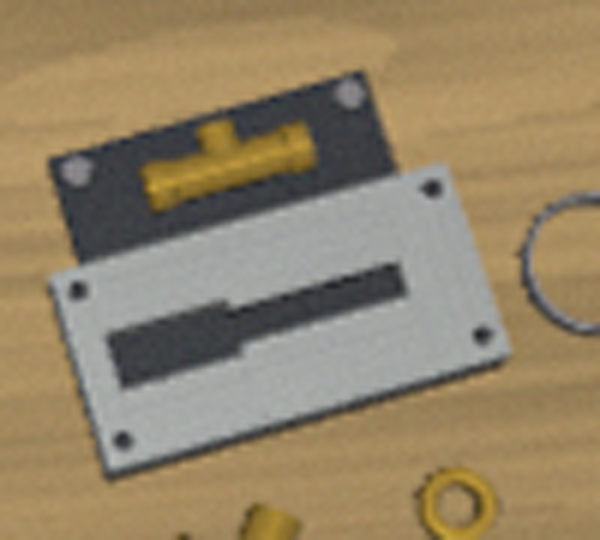

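Run:
```python
from h import *
import pickle
for n in ["top","scene"]:
    p=pickle.load(open(n+"0.pkl","rb")); C=cloud(p); Z=C[...,2]
    ok=p["z_map"]>0
    print(n,"table z",np.median(Z[ok&(abs(Z)<.01)]))
    def fit(m,nm):
        P=C[m][:,:2]; P=P
        r=cv2.minAreaRect((P*1000).astype(np.float32)); print(nm,m.sum(),r, "z",np.median(C[m][:,2]).round(4), np.percentile(C[m][:,2],[5,95]).round(4)); return r
    roi=np.zeros((420,560),bool)
    if n=="top": roi[165:280,70:240]=1
    else: roi[120:250,320:440]=1
    m=(roi&ok&(Z>.128)&(Z<.143)).astype(np.uint8)
    k,l,st,_=cv2.connectedComponentsWithStats(m)
    for i in range(1,k):
        if st[i,4]>15: fit(l==i,"bar%d"%i)
    roi[:]=0
    if n=="top": roi[190:260,280:375]=1
    else: roi[210:300,180:295]=1
    hsv=cv2.cvtColor(p["img"],cv2.COLOR_RGB2HSV)
    m=roi&ok&(Z>.026)&(Z<.038)
    m=cv2.morphologyEx(m.astype(np.uint8),cv2.MORPH_OPEN,np.ones((3,3)))
    k,l,st,_=cv2.connectedComponentsWithStats(m)
    for i in range(1,k):
        if st[i,4]>100: fit(l==i,"fix%d"%i)
    # handles
    roi[:]=0
    if n=="top": 
        for nm,b in dict(right=(190,200,215,232),left=(100,235,130,265),ring=(140,220,175,245)).items():
            w=np.zeros_like(roi); w[b[1]:b[3],b[0]:b[2]]=1
            w&=ok&(Z>.115)&(Z<.15); 
            print(nm,w.sum(),C[w].mean(0).round(4),Z[w].max())
```

```text
top table z 7.378446840444752e-05
bar1 1371 ((508.47442626953125, 218.66851806640625), (89.01050567626953, 297.73968505859375), 16.909635543823242) z 0.1352 [0.1291 0.1382]
bar3 140 ((524.1863403320312, 120.12832641601562), (36.41950988769531, 53.939754486083984), 75.72136688232422) z 0.1322 [0.1282 0.1376]
fix3 2002 ((499.96197509765625, -172.48223876953125), (84.8818588256836, 169.96058654785156), 10.70103931427002) z 0.0317 [0.0286 0.0347]
right 196 [0.5255 0.1191 0.1306] 0.1410373565212174
left 218 [0.4681 0.3097 0.1308] 0.14041324467422045
ring 190 [0.4972 0.2136 0.1295] 0.1409800850717382
scene table z -0.0002953470696319682
bar1 17 ((447.758056640625, 303.4483642578125), (13.988408088684082, 5.527548789978027), 25.276350021362305) z 0.1329 [0.1287 0.1379]
bar2 53 ((472.7586364746094, 310.8070068359375), (24.33517837524414, 32.71208572387695), 45.72274398803711) z 0.1327 [0.1288 0.137 ]
bar3 667 ((531.562744140625, 225.618408203125), (46.25361251831055, 298.5761413574219), 16.805408477783203) z 0.1352 [0.1289 0.137 ]
bar4 18 ((475.6225891113281, 206.94284057617188), (13.305509567260742, 7.642794132232666), 32.29619598388672) z 0.1329 [0.1286 0.1372]
bar5 46 ((504.5390625, 212.46060180664062), (25.92017936706543, 30.199153900146484), 49.00994110107422) z 0.1321 [0.1286 0.1357]
bar6 25 ((505.93780517578125, 113.69468688964844), (15.928832054138184, 8.819841384887695), 22.194700241088867) z 0.1321 [0.1285 0.1392]
bar7 75 ((532.29833984375, 121.21475219726562), (23.937040328979492, 37.81930160522461), 18.039775848388672) z 0.1325 [0.1285 0.1368]
fix1 2043 ((502.69482421875, -170.78433227539062), (87.05107116699219, 172.31451416015625), 10.55495548248291) z 0.0314 [0.0286 0.0334]
```

```bash
cat >> h.py <<'E'
from scipy.spatial.transform import Rotation as Rot
def Rtool(yaw_x_deg,tilt=0):
    """tool x opposite to horizontal dir h (yaw_x_deg = yaw of h), tilted towards h"""
    a=np.deg2rad(yaw_x_deg); t=np.deg2rad(tilt); h=np.array([np.cos(a),np.sin(a),0]); k=np.array([0,0,1.])
    z=np.sin(t)*h-np.cos(t)*k; x=-np.cos(t)*h-np.sin(t)*k; return np.stack([x,np.cross(z,x),z],1)
def row(p1,R1,s=None):
    s=s or manip.read_state(); R0=Rot.from_rotvec(s["eef_rot"]).as_matrix()
    t=np.rad2deg(Rot.from_matrix(R0.T@R1).as_rotvec()); d=R0.T@(np.asarray(p1)-s["eef_pos"])
    print("row",t.round(1).tolist(),d.round(4).tolist()," n>=",max(np.linalg.norm(t)/7.16,np.linalg.norm(d)/.0417).round(1))
def st():
    s=manip.read_state(); R=Rot.from_rotvec(s["eef_rot"]).as_matrix()
    print("t",s["time"],"q",s["joint_positions"].round(3).tolist(),"p",s["eef_pos"].round(4).tolist(),"z",R[:,2].round(3).tolist(),"yaw_y",np.rad2deg(np.arctan2(R[1,1],R[0,1])).round(1),"F",s["wrist_force"].round(1).tolist(),"w",round(s["gripper_width"],4))
E
python3 - <<'E'
from h import *
st(); row([0.398,0.179,0.227],Rtool(16.9,30))
E
```

```text
t 0.9 q [1.113, 0.381, 1.297, 0.0, 1.464, -0.215] p [0.1322, 0.5339, 0.2313] z [0.0, 0.0, -1.0] yaw_y 76.1 F [-1.4, -0.2, -0.5] w 0.0855
row [-8.1, -29.3, -30.1] [-0.3433, -0.2806, 0.0043]  n>= 10.6
```

Call:
{"method": "move_arm", "body": {"steps": [[-8,-29,-30,-0.343,-0.281,0.004,1],[-8,-29,-30,-0.343,-0.281,0.004,1],[-8,-29,-30,-0.343,-0.281,0.004,1],[-8,-29,-30,-0.343,-0.281,0.004,1],[-8,-29,-30,-0.343,-0.281,0.004,1],[-8,-29,-30,-0.343,-0.281,0.004,1],[-8,-29,-30,-0.343,-0.281,0.004,1],[-8,-29,-30,-0.343,-0.281,0.004,1],[-8,-29,-30,-0.343,-0.281,0.004,1],[-8,-29,-30,-0.343,-0.281,0.004,1],[-8,-29,-30,-0.343,-0.281,0.004,1],[-8,-29,-30,-0.343,-0.281,0.004,1]]}}

```text
time: 1.9
eef_pos: [0.4018, 0.1733, 0.228]
eef_rot: [-0.373, 2.597, 0.098]
wrist_force: [-0.3, -0.0, 0.8]
gripper_width: 0.0851
```

Run:
```python
from h import *
import pickle
st()
p=manip.read_camera("wrist"); save(p,"w1.png"); pickle.dump(p,open("w1.pkl","wb"))
for t in ["stud","pin"]:
    for r in manip.regions_of(p,t): print(t,round(r["conf"],2),np.round(r["xy"]),r["region"].sum())
```

```text
t 1.9 q [0.071, -0.014, 1.931, 0.16, 0.72, -1.879] p [0.4018, 0.1733, 0.228] z [0.478, 0.139, -0.867] yaw_y 106.3 F [-0.3, -0.0, 0.8] w 0.0851
stud 0.83 [190. 212.] 1975
stud 0.79 [ 88. 138.] 2275
stud 0.75 [104. 189.] 1674
stud 0.75 [37. 48.] 3664
stud 0.21 [ 12. 126.] 1777
pin 0.91 [378. 216.] 2018
```

View pics/w1.png

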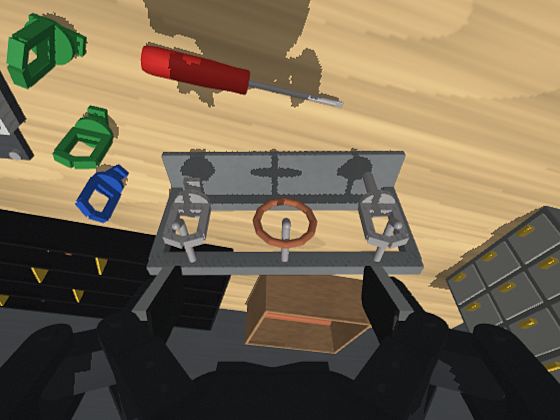

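Run:
```python
from h import *
import pickle
p=pickle.load(open("w1.pkl","rb"))
im=p["img"][::-1,::-1]; 
a=cv2.resize(p["img"][150:280,150:240],None,fx=4.4,fy=4.4,interpolation=cv2.INTER_CUBIC)
b=cv2.resize(p["img"][150:280,335:425],None,fx=4.4,fy=4.4,interpolation=cv2.INTER_CUBIC)
cv2.imwrite("pics/w1c.png",np.hstack([a,b])[::-1,::-1,::-1])
```

```text
(no output)
```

View pics/w1c.png

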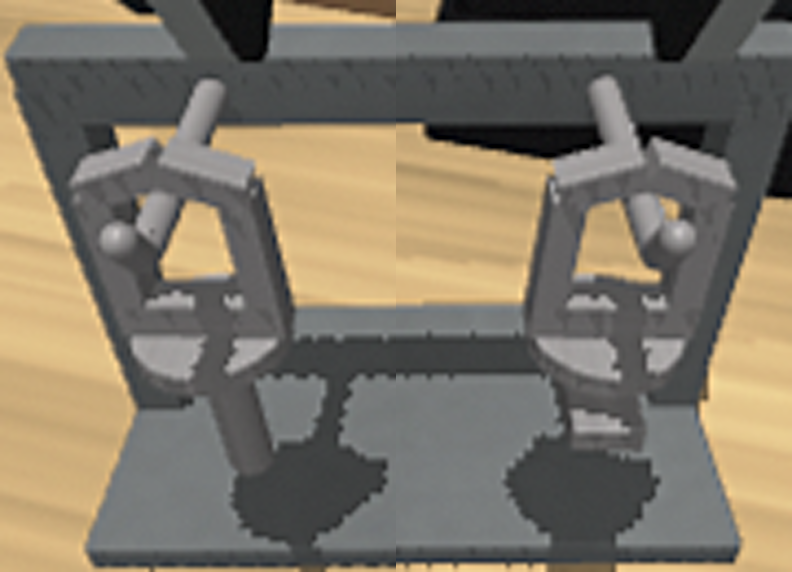

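Run:
```python
from h import *
import pickle
t=pickle.load(open("top0.pkl","rb")); w=pickle.load(open("w1.pkl","rb")); sc=pickle.load(open("scene0.pkl","rb"))
a=np.deg2rad(16.9); ex=np.array([np.cos(a),np.sin(a)]); ey=np.array([-np.sin(a),np.cos(a)])
o=np.array([.5255,.119])
for nm,p in (("w",w),("t",t),("s",sc)):
    C=cloud(p); ok=p["z_map"]>0
    d=C[...,:2]-o; X=d@ex; Y=d@ey; Z=C[...,2]
    # handle side band (z .09-.122) 
    for zl,zh in ((.092,.118),(.118,.145)):
        m=ok&(abs(X)<.03)&(abs(Y)<.035)&(Z>zl)&(Z<zh)
        if m.sum()>5: print(nm,zl,m.sum(),"X",np.percentile(X[m],[2,25,50,75,98]).round(4),"Y",np.percentile(Y[m],[2,25,50,75,98]).round(4),"zmax",Z[m].max().round(4))
    # bar top
    m=ok&(Z>.131)&(Z<.141)&(X>.03)&(X<.08)&(abs(Y-.1)<.18)
    xx=X[m];yy=Y[m]
    pf=np.polyfit(yy,xx,1); print(nm,"bar",m.sum(),"slope deg",np.rad2deg(np.arctan(pf[0])).round(2),"X",np.percentile(xx,[3,50,97]).round(4),"Y",yy.min().round(4),yy.max().round(4))
```

```text
w 0.092 533 X [-0.0047 -0.0036 -0.0029 -0.0002  0.0059] Y [-0.0194 -0.0127  0.0014  0.0154  0.0199] zmax 0.118
w 0.118 866 X [-0.029  -0.0043 -0.0031  0.0009  0.026 ] Y [-0.0189 -0.0054  0.0018  0.0085  0.0195] zmax 0.1399
w bar 2596 slope deg 0.23 X [0.0424 0.0458 0.0566] Y -0.0489 0.248
t 0.092 53 X [-0.0072 -0.0064 -0.0051 -0.0018  0.0023] Y [-0.0194 -0.0123 -0.0015  0.0128  0.0206] zmax 0.1179
t 0.118 175 X [-0.0276 -0.0065 -0.0026  0.0026  0.0267] Y [-0.0179 -0.0034  0.0003  0.0041  0.0191] zmax 0.141
t bar 1019 slope deg 0.19 X [0.0401 0.0473 0.0555] Y -0.0486 0.2492
s 0.092 100 X [-0.0032 -0.      0.0036  0.0054  0.0071] Y [-0.0202 -0.0184 -0.0047  0.0124  0.0198] zmax 0.1176
s 0.118 175 X [-0.0259 -0.0029  0.0035  0.0065  0.0279] Y [-0.0191 -0.0094 -0.0022  0.0005  0.0185] zmax 0.1396
s bar 578 slope deg 0.19 X [0.0439 0.0527 0.0593] Y -0.0491 0.2495
```

Run:
```python
from h import *
row([0.5255,0.119,0.195],Rtool(16.7))
```

```text
row [0.1, 29.7, -0.0] [-0.0758, -0.0937, 0.0803]  n>= 4.1
```

Call:
{"method": "move_arm", "body": {"steps": [[0,29.7,0,-0.0758,-0.0937,0.0803,0.4],[0,29.7,0,-0.0758,-0.0937,0.0803,0.4],[0,29.7,0,-0.0758,-0.0937,0.0803,0.4],[0,29.7,0,-0.0758,-0.0937,0.0803,0.4],[0,29.7,0,-0.0758,-0.0937,0.0803,0.4],[0,29.7,0,-0.0758,-0.0937,0.0803,0.4],[0,29.7,0,-0.0758,-0.0937,0.0803,0.4]]}}

```text
time: 2.63
eef_pos: [0.5248, 0.1214, 0.1948]
eef_rot: [-0.463, 3.107, 0.001]
wrist_force: [-0.7, 0.7, 0.7]
gripper_width: 0.0598
```

Run:
```python
from h import *
st(); p=manip.read_camera("wrist"); save(p,"w2.png")
row([0.5255,0.119,0.0935],Rtool(16.7))
import pickle; pickle.dump(p,open("w2.pkl","wb"))
```

```text
t 2.6333 q [0.007, 0.39, 1.393, 0.001, 1.358, -1.86] p [0.5248, 0.1214, 0.1948] z [0.0, 0.001, -1.0] yaw_y 107.0 F [-0.7, 0.7, 0.7] w 0.0598
row [0.0, 0.1, 0.2] [-0.0003, -0.0024, 0.1018]  n>= 2.4
```

View pics/w2.png

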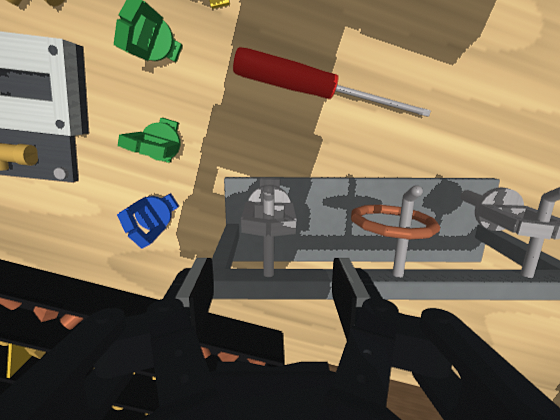

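Call:
{"method": "move_arm", "body": {"steps": [[0,0,0,0,-0.0024,0.03,0.4],[0,0,0,0,-0.0024,0.06,0.4],[0,0,0,0,-0.0024,0.085,0.4],[0,0,0,0,-0.0024,0.1015,0.4],[0,0,0,0,-0.0024,0.1015,0.4],[0,0,0,0,-0.0024,0.1015,0.4]]}}

```text
time: 3.18
eef_pos: [0.5256, 0.118, 0.0946]
eef_rot: [-0.46, 3.107, 0.001]
wrist_force: [-0.0, 0.1, 0.1]
gripper_width: 0.0598
```

Run:
```python
from h import *
st(); p=manip.read_camera("wrist"); save(p,"w3.png")
p=manip.read_camera("scene"); save(p,"s3.png",5,(300,120,440,240))
```

```text
t 3.1833 q [0.001, 0.501, 1.534, 0.001, 1.106, -1.865] p [0.5256, 0.118, 0.0946] z [0.001, 0.001, -1.0] yaw_y 106.9 F [-0.0, 0.1, 0.1] w 0.0598
```

View pics/w3.png

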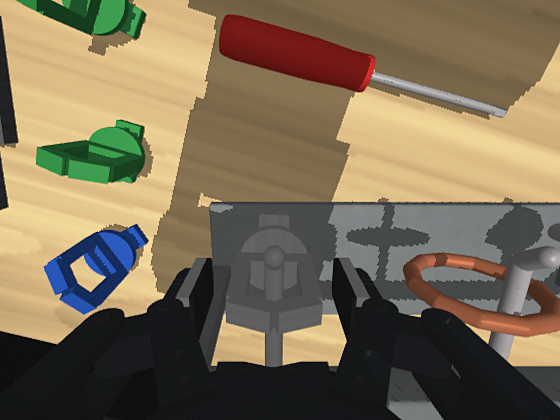

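View pics/s3.png

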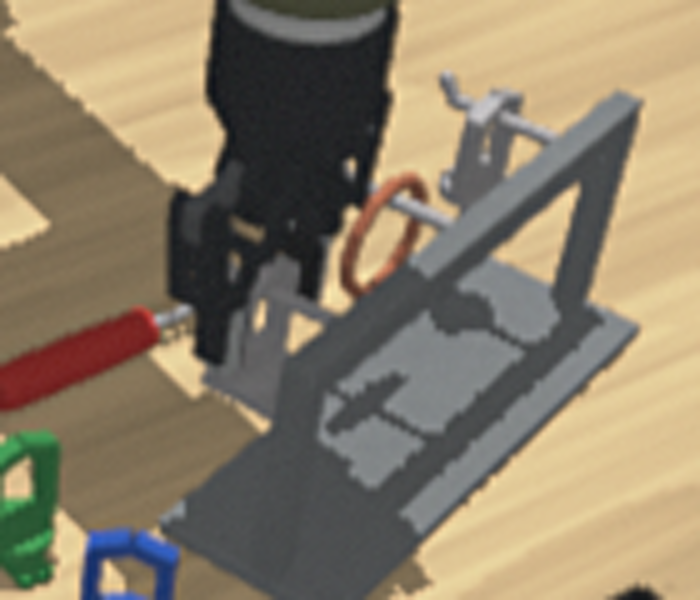

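Call:
{"method": "move_arm", "body": {"steps": [[0,0,0,0,0,0,0.0],[0,0,0,0,0,0,-0.3],[0,0,0,0,0,0,-1],[0,0,0,0,0,0,-1],[0,0,0,0,0,0,-1],[0,0,0,0,0,0,-1]], "force": 50}}

```text
time: 3.78
eef_pos: [0.5272, 0.1176, 0.0952]
eef_rot: [-0.458, 3.104, 0.001]
wrist_force: [-2.2, 2.6, 6.7]
gripper_width: 0.0394
```

Call:
{"method": "move_arm", "body": {"steps": [[0,0,0,0,0,-0.005,-1],[0,0,0,0,0,-0.01,-1],[0,0,0,0,0,-0.0155,-1],[0,0,0,0,0,-0.0155,-1],[0,0,0,0,0,-0.0155,-1]]}}

```text
time: 4.2
eef_pos: [0.5267, 0.1172, 0.1095]
eef_rot: [-0.459, 3.107, 0.001]
wrist_force: [0.1, 0.0, -1.7]
gripper_width: 0.0392
```

Run:
```python
from h import *
st(); p=manip.read_camera("wrist"); save(p,"w4.png",1.4)
p=manip.read_camera("scene"); save(p,"s4.png",5,(300,120,440,240))
```

```text
t 4.2 q [-0.001, 0.483, 1.514, 0.001, 1.144, -1.865] p [0.5267, 0.1172, 0.1095] z [0.001, 0.001, -1.0] yaw_y 106.8 F [0.1, 0.0, -1.7] w 0.0392
```

View pics/w4.png

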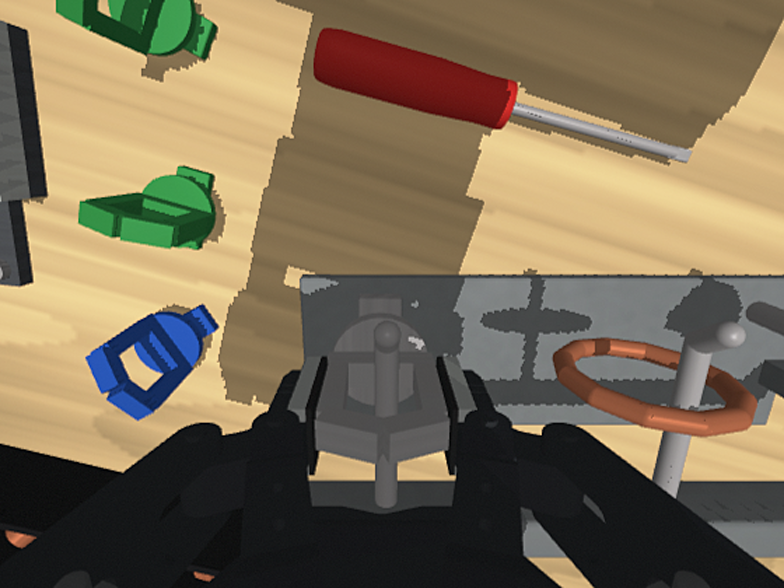

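View pics/s4.png

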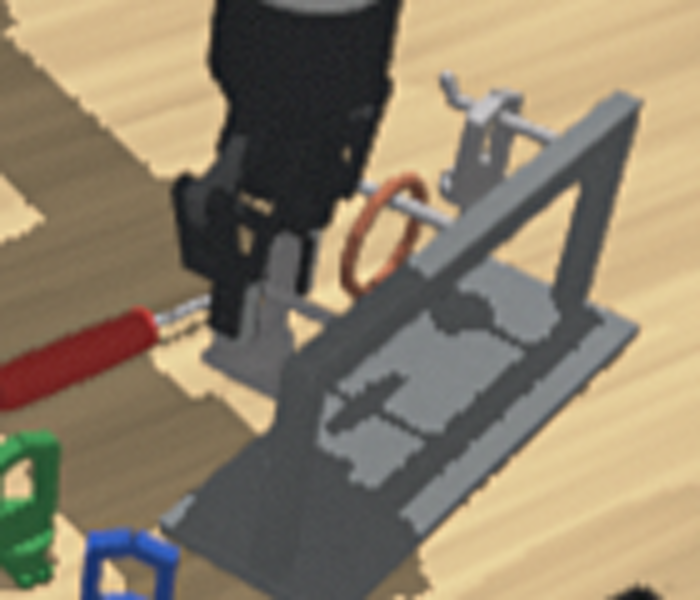

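Call:
{"method": "move_arm", "body": {"steps": [[0,0,0,0.012,0,0,-1],[0,0,0,0.024,0,0,-1],[0,0,0,0.036,0,0,-1],[0,0,0,0.048,0,0,-1],[0,0,0,0.065,0,0,-1],[0,0,0,0.065,0,0,-1],[0,0,0,0.065,0,-0.02,-1],[0,0,0,0.065,0,-0.05,-1],[0,0,0,0.065,0,-0.08,-1],[0,0,0,0.065,0,-0.08,-1]]}}

```text
time: 5.13
eef_pos: [0.4669, 0.0984, 0.194]
eef_rot: [-0.458, 3.098, -0.002]
wrist_force: [0.8, -0.7, -1.7]
gripper_width: 0.0393
```

Run:
```python
from h import *
st(); p=manip.read_camera("wrist"); save(p,"w5.png",1.4)
p=manip.read_camera("scene"); save(p,"s5.png",4,(270,100,440,240))
import pickle; pickle.dump(p,open("s5.pkl","wb"))
```

```text
t 5.1333 q [-0.041, 0.283, 1.562, 0.001, 1.286, -1.906] p [0.4669, 0.0984, 0.194] z [0.01, 0.0, -1.0] yaw_y 106.8 F [0.8, -0.7, -1.7] w 0.0393
```

View pics/w5.png

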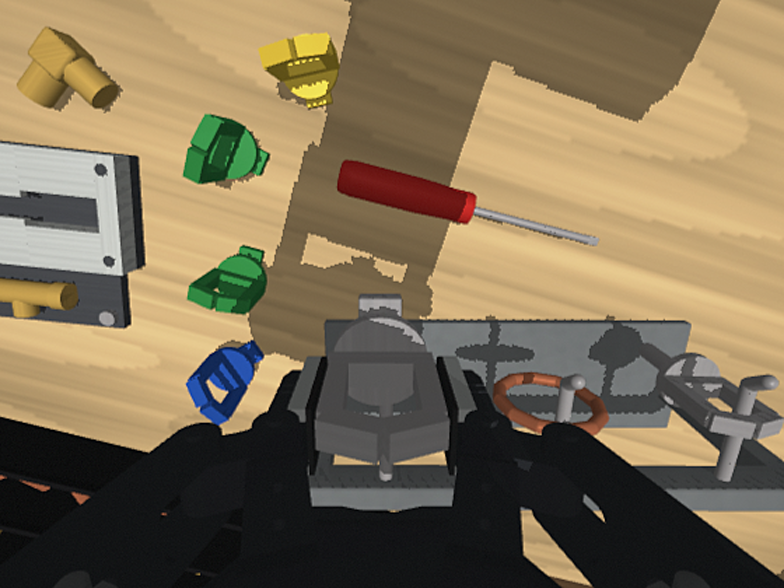

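View pics/s5.png

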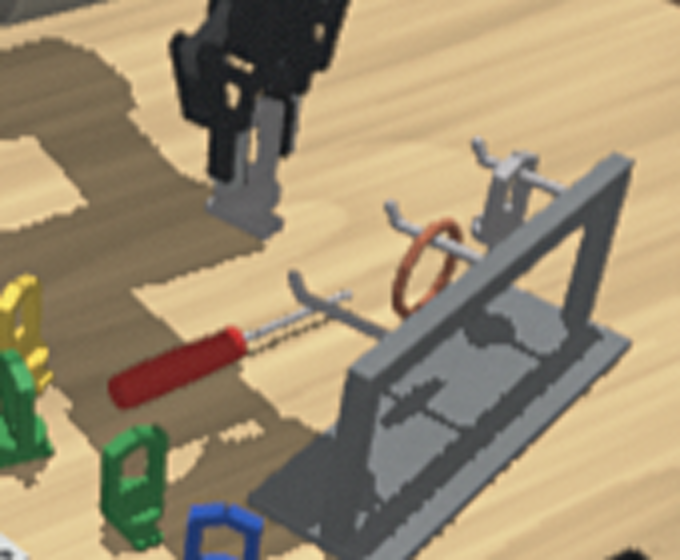

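Run:
```python
from h import *
row([0.4927,-0.127,0.14],Rtool(-79.4));
```

```text
row [0.1, 0.1, 96.2] [0.0386, -0.2239, 0.0494]  n>= 13.4
```

Call:
{"method": "move_arm", "body": {"steps": [[0,0,7,0.003,-0.019,0,-1],[0,0,14,0.006,-0.038,0,-1],[0,0,21,0.009,-0.057,0,-1],[0,0,28,0.012,-0.075,0,-1],[0,0,35,0.015,-0.094,0,-1],[0,0,42,0.018,-0.112,0,-1],[0,0,49,0.021,-0.131,0,-1],[0,0,56,0.024,-0.15,0,-1],[0,0,63,0.027,-0.168,0,-1],[0,0,70,0.03,-0.187,0,-1],[0,0,77,0.034,-0.205,0.01,-1],[0,0,84,0.0386,-0.2239,0.02,-1]]}}

```text
time: 6.23
eef_pos: [0.4919, -0.1278, 0.1673]
eef_rot: [-1.745, -2.61, -0.001]
wrist_force: [0.6, 0.8, -2.6]
gripper_width: 0.0391
```

Run:
```python
from h import *
st();row([0.4927,-0.127,0.12],Rtool(-79.4));
```

```text
t 6.2333 q [-0.488, 0.368, 1.518, 0.001, 1.258, -0.88] p [0.4919, -0.1278, 0.1673] z [-0.001, 0.002, -1.0] yaw_y 22.5 F [0.6, 0.8, -2.6] w 0.0391
row [-0.0, -0.1, 11.9] [0.0003, 0.0011, 0.0473]  n>= 1.7
```

Call:
{"method": "move_arm", "body": {"steps": [[0,0,6,0,0.001,0.02,-1],[0,0,11.9,0,0.001,0.047,-1],[0,0,11.9,0,0.001,0.047,-1],[0,0,11.9,0,0.001,0.047,-1],[0,0,11.9,0,0.001,0.047,-1]]}}

```text
time: 6.65
eef_pos: [0.4933, -0.1266, 0.1224]
eef_rot: [-1.996, -2.425, -0.001]
wrist_force: [0.1, -0.1, -1.3]
gripper_width: 0.0393
```

Run:
```python
from h import *
import pickle
st()
for n in ("wrist","scene","top"):
    p=manip.read_camera(n); pickle.dump(p,open(n+"6.pkl","wb"))
    if n=="wrist": save(p,"w6.png",1.4)
    if n=="scene": save(p,"s6.png",4,(170,160,330,300))
    if n=="top": save(p,"t6.png",4,(270,150,410,270))
```

```text
t 6.65 q [-0.485, 0.422, 1.58, 0.001, 1.139, -0.678] p [0.4933, -0.1266, 0.1224] z [0.0, 0.001, -1.0] yaw_y 11.1 F [0.1, -0.1, -1.3] w 0.0393
```

View pics/w6.png

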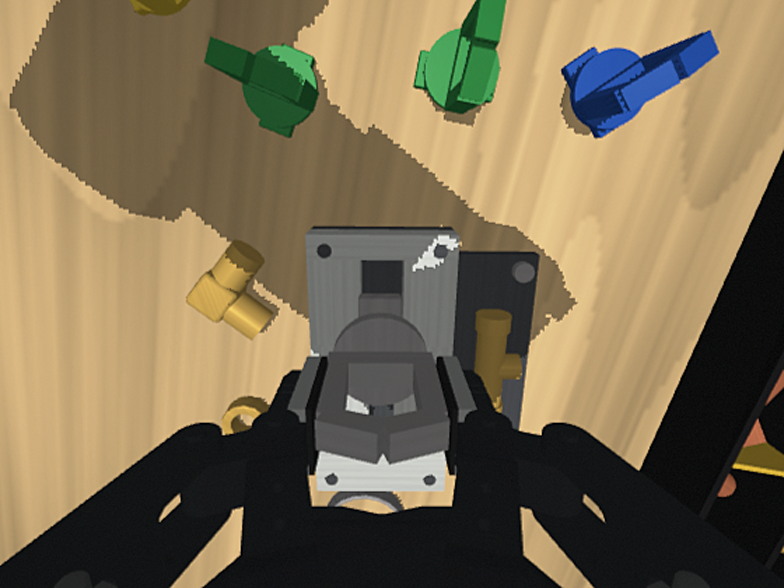

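View pics/s6.png

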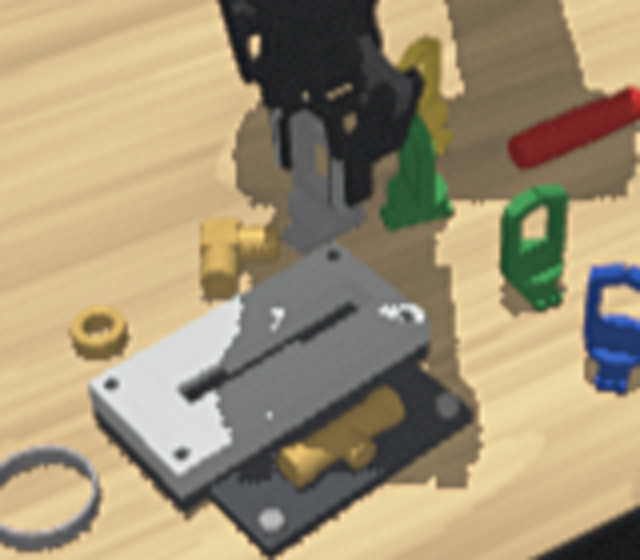

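```bash
cat > fitf.py <<'E'
from h import *
import pickle,sys
def fit(fn,yaw=10.6,o=(.501,-.1715),pr=True):
    p=pickle.load(open(fn,"rb")) if isinstance(fn,str) else fn
    C=cloud(p); ok=p["z_map"]>0; a=np.deg2rad(yaw); ex=np.array([np.cos(a),np.sin(a)]); ey=np.array([-np.sin(a),np.cos(a)])
    d=C[...,:2]-np.array(o); return p,d@ex,d@ey,C[...,2],ok
if __name__=="__main__":
  for fn in sys.argv[1:]:
    p,X,Y,Z,ok=fit(fn)
    m=ok&(Z>.027)&(Z<.037)&(abs(X)<.06)&(abs(Y)<.1)
    ys=np.arange(-.08,.08,.01)
    le=[];re=[];yc=[]
    for y in ys:
        b=m&(abs(Y-y)<.004)
        if b.sum()<8: continue
        le.append(np.percentile(X[b],1));re.append(np.percentile(X[b],99));yc.append(y)
    le,re,yc=map(np.array,(le,re,yc))
    print(fn,"z",np.median(Z[m]).round(4)); print(" y",yc.round(3).tolist()); print(" L",(le*1000).round(1).tolist()); print(" R",(re*1000).round(1).tolist())
    b=m&(abs(X)<.03); print(" Y range mm",(np.percentile(Y[b],[.5,99.5])*1000).round(1))
    # dark slot pixels: use depth holes: points with z< .027 inside
    s=ok&(Z<.024)&(Z>-.005)&(abs(X)<.02)&(abs(Y)<.08)
    for y in np.arange(-.06,.08,.01):
        b=s&(abs(Y-y)<.004)
        if b.sum()>3: print("  slot y",round(y,3),"X mm",(np.percentile(X[b],[2,98])*1000).round(1),b.sum())
    if s.sum(): print(" slot Y",(np.percentile(Y[s],[1,99])*1000).round(1))
E
python3 fitf.py top0.pkl scene0.pkl wrist6.pkl top6.pkl scene6.pkl
```

```text
top0.pkl z 0.0317
 y [-0.08, -0.07, -0.06, -0.05, -0.04, -0.03, -0.02, -0.01, -0.0, 0.01, 0.02, 0.03, 0.04, 0.05, 0.06, 0.07]
 L [-42.6, -42.1, -42.6, -42.1, -42.7, -43.2, -42.9, -42.1, -42.4, -42.2, -42.8, -43.0, -42.6, -43.1, -43.3, -42.1]
 R [38.6, 39.9, 39.7, 40.0, 40.0, 58.0, 40.5, 39.6, 40.1, 42.5, 39.7, 58.9, 39.7, 40.4, 40.1, 40.7]
 Y range mm [-85.1  83.7]
  slot y -0.05 X mm [-5.2  8. ] 17
  slot y -0.04 X mm [-5.2  8.5] 20
  slot y -0.03 X mm [-5.1  9.2] 20
  slot y -0.02 X mm [-5.4  8.3] 18
  slot y -0.01 X mm [-4.6  8.6] 18
  slot y 0.0 X mm [-5.1  8.4] 19
  slot y 0.01 X mm [-4.7  8.2] 19
  slot y 0.02 X mm [-10.2  11.4] 30
  slot y 0.03 X mm [-9.5 11.5] 30
  slot y 0.04 X mm [-9.  11.2] 31
  slot y 0.05 X mm [-9.2 11.4] 32
  slot y 0.06 X mm [-8.9 11.1] 30
  slot y 0.07 X mm [-7.9 10.9] 9
 slot Y [-54.9  67.3]
scene0.pkl z 0.0314
 y [-0.08, -0.07, -0.06, -0.05, -0.04, -0.03, -0.02, -0.01, -0.0, 0.01, 0.02, 0.03, 0.04, 0.05, 0.06, 0.07]
 L [-39.8, -39.5, -40.6, -39.1, -39.5, -38.8, -39.8, -37.8, -40.0, -39.6, -40.0, -41.0, -39.6, -40.4, -40.4, -40.0]
 R [43.5, 43.5, 43.
[... 1390 characters left out ...]
]
 L [-40.6, -38.9, -39.9, -39.1, -38.2, -39.1, -40.0, -39.6, -39.8, -39.6, -40.2, -41.2, -39.6, -39.2, -40.8, -41.0]
 R [43.6, 43.8, 43.7, 43.3, 44.1, 44.3, 43.9, 44.0, 44.3, 44.4, 43.1, 44.2, 43.2, 42.9, 44.1, 43.0]
 Y range mm [-85.5  84.1]
  slot y -0.04 X mm [-16.7  -6.9] 16
  slot y -0.03 X mm [-18.7  -5.8] 13
  slot y -0.02 X mm [-16.1  -5.8] 14
  slot y -0.01 X mm [-11.9  -7. ] 12
  slot y 0.0 X mm [-11.8  -8.2] 11
  slot y 0.01 X mm [-12.2  -6.5] 12
  slot y 0.02 X mm [-11.7  -7.6] 13
  slot y 0.03 X mm [-12.6  -5. ] 19
  slot y 0.04 X mm [-12.7  -0.9] 20
  slot y 0.05 X mm [-12.3  -2. ] 18
  slot y 0.06 X mm [-12.2  -3.4] 17
  slot y 0.07 X mm [-12.5   5. ] 26
 slot Y [-42.7  71.8]
```

Run:
```python
from fitf import *
for fn in ("wrist6.pkl","scene6.pkl"):
    p,X,Y,Z,ok=fit(fn)
    s=manip.read_state(); print("TCP XY", *(lambda d:[(d@np.array([np.cos(.185),np.sin(.185)])*1000).round(1),(d@np.array([-np.sin(.185),np.cos(.185)])*1000).round(1)])(s["eef_pos"][:2]-np.array([.501,-.1715])))
    for zl,zh in ((.084,.089),(.089,.098),(.098,.1035),(.1035,.1065),(.1065,.113),(.113,.12),(.12,.135),(.135,.15),(.15,.17)):
        b=ok&(Z>zl)&(Z<zh)&(abs(X)<.0205)&(Y>.01)&(Y<.08)
        if b.sum()>5: print(fn,zl,b.sum(),"X",(np.percentile(X[b],[1,50,99])*1000).round(1),"Y",(np.percentile(Y[b],[1,50,99])*1000).round(1),"Z",np.percentile(Z[b],[5,50,95]).round(4))
```

```text
TCP XY 0.9 45.4
wrist6.pkl 0.089 447 X [-7.9  0.8  9.5] Y [60.2 65.3 67.8] Z [0.0912 0.0965 0.0975]
wrist6.pkl 0.098 10 X [-6.6 -4.7  3.6] Y [62.2 65.  66.8] Z [0.098  0.0982 0.0983]
wrist6.pkl 0.1035 46 X [-16.8   3.3  17.5] Y [51.8 61.8 64.4] Z [0.1049 0.1059 0.1064]
wrist6.pkl 0.1065 1944 X [-15.8   1.1  17.8] Y [27.5 54.1 64.5] Z [0.1094 0.1113 0.1124]
wrist6.pkl 0.113 434 X [-18.3   0.4  20.1] Y [45.9 50.6 51.3] Z [0.1134 0.1166 0.1196]
wrist6.pkl 0.12 1418 X [-19.5   0.5  20. ] Y [40.7 48.7 56.3] Z [0.1204 0.1218 0.1337]
wrist6.pkl 0.135 780 X [-20.3 -11.9  20.2] Y [44.  50.7 56.4] Z [0.1357 0.1429 0.1494]
wrist6.pkl 0.15 3689 X [-20.1  -2.   20.1] Y [36.  48.6 56.4] Z [0.153  0.1601 0.1637]
TCP XY 0.9 45.4
scene6.pkl 0.089 70 X [-6.1  8.2 10.6] Y [24.6 33.  68.2] Z [0.0904 0.0952 0.0974]
scene6.pkl 0.098 6 X [-6.1  5.6 10. ] Y [24.3 30.1 36.2] Z [0.0981 0.0984 0.0992]
scene6.pkl 0.1035 6 X [-7.2 13.6 19.7] Y [29.8 35.2 56.8] Z [0.1048 0.1053 0.1062]
scene6.pkl 0.1065 89 X [-12.8   6.6  19.9] Y [28.1 36.9 57.8] Z [0.1073 0.1108 0.1127]
scene6.pkl 0.113 38 X [-18.8   0.5  20.4] Y [34.8 42.3 50.7] Z [0.1132 0.1153 0.119 ]
scene6.pkl 0.12 69 X [-20.  -10.6   9.8] Y [35.7 43.7 51.7] Z [0.1205 0.1235 0.1342]
scene6.pkl 0.135 49 X [-20.  -13.4   6.3] Y [35.2 42.5 52.1] Z [0.136  0.1422 0.1495]
scene6.pkl 0.15 93 X [-20.2 -15.   11.7] Y [35.9 43.  55.7] Z [0.1526 0.16   0.1671]
```

Run:
```python
from fitf import *
for fn in ("wrist6.pkl","scene6.pkl","top0.pkl","scene0.pkl"):
    p,X,Y,Z,ok=fit(fn)
    for x0 in (-.006,0,.006,.01):
        b=ok&(abs(Z-.032)<.004)&(abs(X-x0)<.002)&(Y>.055)&(Y<.1)
        c=ok&(abs(Z-.032)<.004)&(abs(X-x0)<.002)&(Y<-.03)&(Y>-.1)
        if b.sum(): print(fn,x0,"+Y plate",(np.percentile(Y[b],[1,99])*1000).round(1), "-Y plate",(np.percentile(Y[c],[1,99])*1000).round(1) if c.sum() else "")
```

```text
wrist6.pkl -0.006 +Y plate [69.2 82.8] -Y plate [-87.2 -65. ]
wrist6.pkl 0 +Y plate [69.4 82.9] -Y plate [-86.6 -63.8]
wrist6.pkl 0.006 +Y plate [69.3 82.8] -Y plate [-87.1 -60.8]
wrist6.pkl 0.01 +Y plate [69.3 82.9] -Y plate [-86.7 -65.7]
scene6.pkl -0.006 +Y plate [70.8 82.7] -Y plate [-84.2 -31.7]
scene6.pkl 0 +Y plate [70.7 84.1] -Y plate [-84.7 -54.5]
scene6.pkl 0.006 +Y plate [69.8 84.3] -Y plate [-85.2 -54.3]
scene6.pkl 0.01 +Y plate [71.2 83.8] -Y plate [-84.9 -32.1]
top0.pkl -0.006 +Y plate [70.3 82.4] -Y plate [-85.6 -54.3]
top0.pkl 0 +Y plate [70.4 83.2] -Y plate [-82.3 -54. ]
top0.pkl 0.006 +Y plate [72.1 82.1] -Y plate [-83.6 -30.5]
top0.pkl 0.01 +Y plate [57.8 83.5] -Y plate [-85.6 -32.2]
scene0.pkl -0.006 +Y plate [70.2 81.4] -Y plate [-84.9 -33. ]
scene0.pkl 0 +Y plate [71.  83.7] -Y plate [-84.6 -54.8]
scene0.pkl 0.006 +Y plate [70.5 81.7] -Y plate [-85.2 -52.6]
scene0.pkl 0.01 +Y plate [70.5 83.1] -Y plate [-85.1 -32.6]
```

Call:
{"method": "move_arm", "body": {"steps": [[0,0,0.5,-0.002,0.001,0.02,-1],[0,0,0.5,-0.002,0.001,0.04,-1],[0,0,0.5,-0.002,0.001,0.053,-1],[0,0,0.5,-0.002,0.001,0.053,-1],[0,0,0.5,-0.002,0.001,0.053,-1],[0,0,0.5,-0.002,0.001,0.053,-1]]}}

```text
time: 7.3
eef_pos: [0.495, -0.1286, 0.0702]
eef_rot: [2.009, 2.413, 0.002]
wrist_force: [-0.8, -0.2, -2.8]
gripper_width: 0.0393
```

Run:
```python
from h import *
import pickle
st()
for n in ("wrist","scene"):
    p=manip.read_camera(n); pickle.dump(p,open(n+"7.pkl","wb"))
    if n=="wrist": save(p,"w7.png",1.4)
    if n=="scene": save(p,"s7.png",5,(170,170,310,290))
from fitf import *
for fn in ("wrist7.pkl","scene7.pkl"):
    p,X,Y,Z,ok=fit(fn); z0=manip.read_state()["eef_pos"][2]-.017
    for nm,zl,zh in (("head",-.02,-.007),("collar",.0,.008),("handle",.010,.06)):
        b=ok&(Z>z0+zl)&(Z<z0+zh)&(abs(X)<.0205)&(Y>.01)&(Y<.08)&(Z>.036)
        if b.sum()>5: print(fn,nm,b.sum(),"X",(np.percentile(X[b],[1,50,99])*1000).round(1),"Y",(np.percentile(Y[b],[1,50,99])*1000).round(1),"Z",np.percentile(Z[b],[5,50,95]).round(4))
    m=ok&(abs(Z-.032)<.004)&(abs(Y)<.1)&(abs(X)<.06)
    b=m&(abs(X)<.006)&(Y>.05); print(" +Yplate",(np.percentile(Y[b],[1,99])*1000).round(1))
    b=m&(abs(X)<.006)&(Y<-.05); print(" -Yplate",(np.percentile(Y[b],[1,99])*1000).round(1) if b.sum() else "")
    b=m&(Y>.05)&(Y<.09); print(" X",(np.percentile(X[b],[1,99])*1000).round(1))
    b=ok&(Z<.024)&(abs(X)<.02)&(Y>.03)&(Y<.07); print(" slot X",(np.percentile(X[b],[1,99])*1000).round(1))
```

```text
t 7.3 q [-0.486, 0.497, 1.639, 0.001, 1.004, -0.669] p [0.495, -0.1286, 0.0702] z [0.002, -0.0, -1.0] yaw_y 10.4 F [-0.8, -0.2, -2.8] w 0.0393
wrist7.pkl head 454 X [-6.4  2.4 11. ] Y [57.8 62.9 65.7] Z [0.0393 0.0443 0.0456]
wrist7.pkl collar 2001 X [-14.5   2.4  19.1] Y [25.3 51.9 62.2] Z [0.0561 0.0591 0.0603]
wrist7.pkl handle 6111 X [-19.9  -1.8  20.1] Y [35.6 47.7 54.5] Z [0.068  0.1042 0.1112]
 +Yplate [69.4 83. ]
 -Yplate [-57.3 -54. ]
 X [-39.4  43.2]
 slot X [-10.4  14.2]
scene7.pkl head 65 X [-7.1  9.  12.4] Y [22.2 30.5 66. ] Z [0.0382 0.0429 0.0453]
scene7.pkl collar 88 X [-15.5   4.6  20.4] Y [26.5 36.  57. ] Z [0.0542 0.0587 0.0607]
scene7.pkl handle 200 X [-20.3 -10.5  15.5] Y [33.7 40.7 51. ] Z [0.0666 0.0886 0.1107]
 +Yplate [74.2 84.8]
 -Yplate [-85.5 -54.1]
 X [-36.7  43.9]
 slot X [-12.7  -1.4]
```

View pics/w7.png

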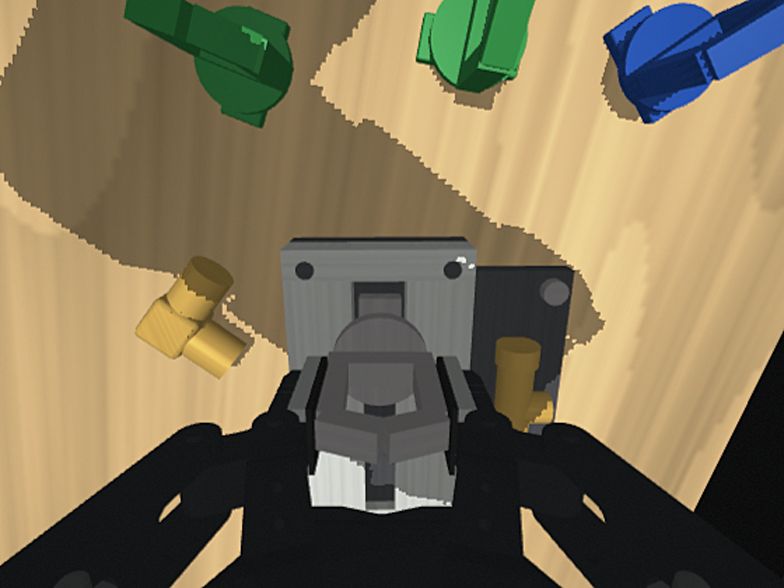

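View pics/s7.png

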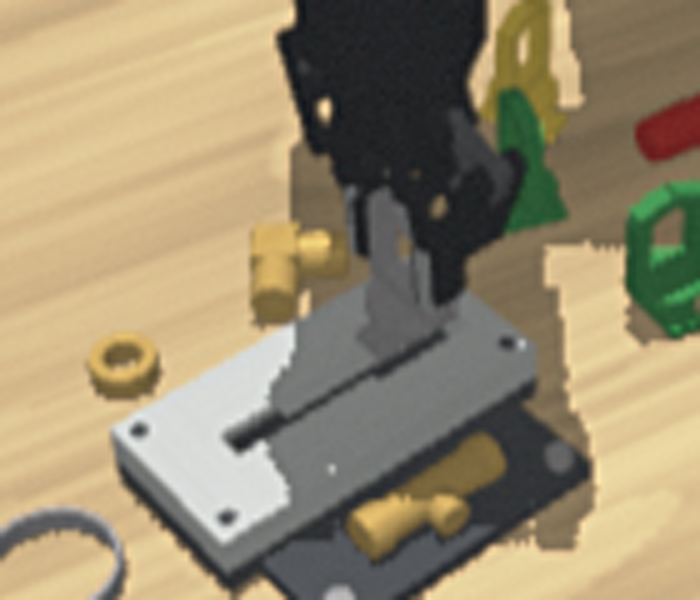

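Call:
{"method": "move_arm", "body": {"steps": [[0,0,0,0,-0.0004,0.006,-1],[0,0,0,0,-0.0004,0.012,-1],[0,0,0,0,-0.0004,0.018,-1],[0,0,0,0,-0.0004,0.02,-1],[0,0,0,0,-0.0004,0.02,-1],[0,0,0,0,-0.0004,0.02,-1]]}}

```text
time: 7.9
eef_pos: [0.4937, -0.1284, 0.0489]
eef_rot: [-2.01, -2.413, -0.001]
wrist_force: [-2.9, 1.8, 4.3]
gripper_width: 0.0388
```

Run:
```python
from h import *
import pickle
st()
for n in ("wrist","scene"):
    p=manip.read_camera(n); pickle.dump(p,open(n+"8.pkl","wb"))
    if n=="wrist": save(p,"w8.png",1.4)
    if n=="scene": save(p,"s8.png",5,(170,170,310,290))
    C=cloud(p); z=C[...,2]; m=(abs(C[...,0]-.495)<.02)&(abs(C[...,1]+.1286)<.02)&(p["z_map"]>0)
    print(n,np.histogram(z[m],np.arange(.02,.08,.002)))
```

```text
t 7.9 q [-0.487, 0.528, 1.662, 0.001, 0.952, -0.669] p [0.4937, -0.1284, 0.0489] z [-0.0, 0.001, -1.0] yaw_y 10.4 F [-2.9, 1.8, 4.3] w 0.0388
wrist (array([  2, 203,  42,  20,   0, 359, 199,  73, 978, 881, 118, 124, 122,
       561, 425,  69,  79,  73,  93,  90, 114,  95, 108, 106, 111, 102,
       114, 125, 119]), array([0.02 , 0.022, 0.024, 0.026, 0.028, 0.03 , 0.032, 0.034, 0.036,
       0.038, 0.04 , 0.042, 0.044, 0.046, 0.048, 0.05 , 0.052, 0.054,
       0.056, 0.058, 0.06 , 0.062, 0.064, 0.066, 0.068, 0.07 , 0.072,
       0.074, 0.076, 0.078]))
scene (array([ 6, 14,  6,  2,  8, 27, 17, 15, 33, 34, 10,  9,  6, 17, 15,  5,  2,
        3,  5,  3,  6,  5,  5,  6,  4,  5,  5,  5,  2]), array([0.02 , 0.022, 0.024, 0.026, 0.028, 0.03 , 0.032, 0.034, 0.036,
       0.038, 0.04 , 0.042, 0.044, 0.046, 0.048, 0.05 , 0.052, 0.054,
       0.056, 0.058, 0.06 , 0.062, 0.064, 0.066, 0.068, 0.07 , 0.072,
       0.074, 0.076, 0.078]))
```

View pics/s8.png

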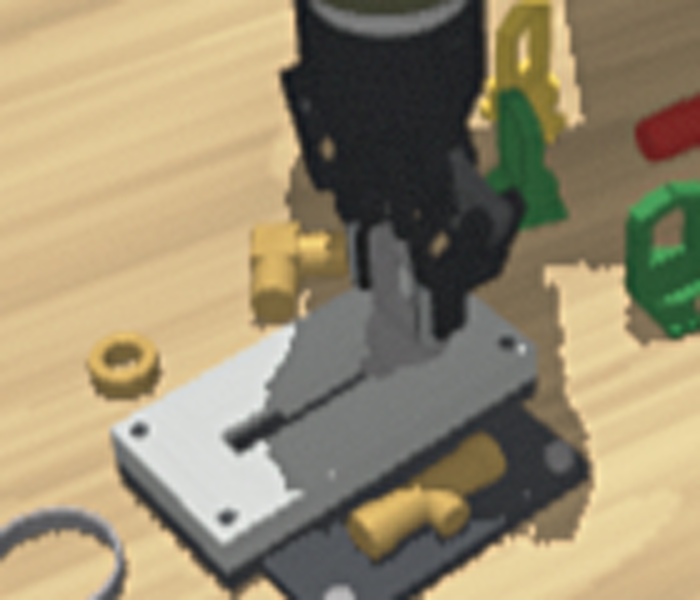

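Call:
{"method": "move_arm", "body": {"steps": [[0,0,0,0,0,0,0.1],[0,0,0,0,0,0,0.4],[0,0,0,0,0,0,0.4],[0,0,0,0,0,0,0.4],[0,0,0,0,0,0,0.4],[0,0,0,0,0,0,0.4],[0,0,0,0,0,-0.02,0.4],[0,0,0,0,0,-0.04,0.4],[0,0,0,0,0,-0.06,0.4],[0,0,0,0,0,-0.08,0.4],[0,0,0,0,0,-0.08,0.4],[0,0,0,0,0,-0.08,0.4]]}}

```text
time: 9.0
eef_pos: [0.4942, -0.1286, 0.1295]
eef_rot: [2.01, 2.412, 0.002]
wrist_force: [0.2, 0.1, -0.6]
gripper_width: 0.06
```

Run:
```python
from h import *
import pickle
st()
for n in ("wrist","scene"):
    p=manip.read_camera(n); pickle.dump(p,open(n+"9.pkl","wb"))
    if n=="wrist": save(p,"w9.png",1.4)
    if n=="scene": save(p,"s9.png",5,(170,170,310,290))
from fitf import *
for fn in ("wrist9.pkl","scene9.pkl"):
    p,X,Y,Z,ok=fit(fn); z0=.032
    for nm,zl,zh in (("collar",.004,.008),("side",.010,.045),("top",.045,.065)):
        b=ok&(Z>z0+zl)&(Z<z0+zh)&(abs(X)<.028)&(Y>.01)&(Y<.08)
        if b.sum()>5: print(fn,nm,b.sum(),"X",(np.percentile(X[b],[1,50,99])*1000).round(1),"Y",(np.percentile(Y[b],[1,50,99])*1000).round(1),"Z",np.percentile(Z[b],[5,50,99]).round(4))
```

```text
t 9.0 q [-0.487, 0.414, 1.568, 0.001, 1.157, -0.669] p [0.4942, -0.1286, 0.1295] z [0.002, -0.0, -1.0] yaw_y 10.4 F [0.2, 0.1, -0.6] w 0.06
wrist9.pkl collar 727 X [-15.3   1.4  18.1] Y [32.7 53.2 62.2] Z [0.0366 0.0377 0.0395]
wrist9.pkl side 824 X [-18.2   1.4  20.9] Y [39.1 48.3 49.4] Z [0.0442 0.0482 0.0759]
wrist9.pkl top 1125 X [-18.1   0.8  20.4] Y [38.9 45.4 49.3] Z [0.0805 0.0865 0.0907]
scene9.pkl collar 78 X [-17.1   4.7  20.1] Y [27.  37.  59.9] Z [0.0362 0.0376 0.0397]
scene9.pkl side 159 X [-20.    1.6  21.6] Y [39.4 42.8 50.9] Z [0.044  0.0551 0.0754]
scene9.pkl top 96 X [-18.1   5.2  21.4] Y [40.  43.5 50.4] Z [0.0778 0.0851 0.0907]
```

View pics/w9.png

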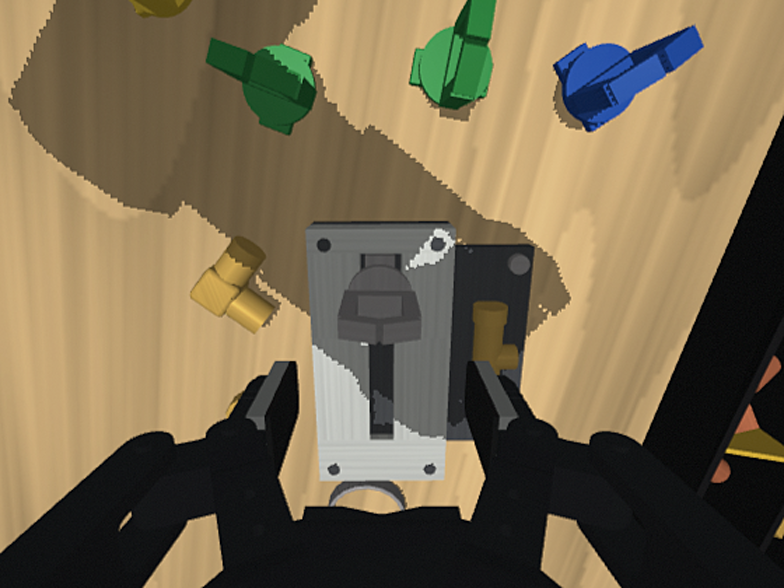

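View pics/s9.png

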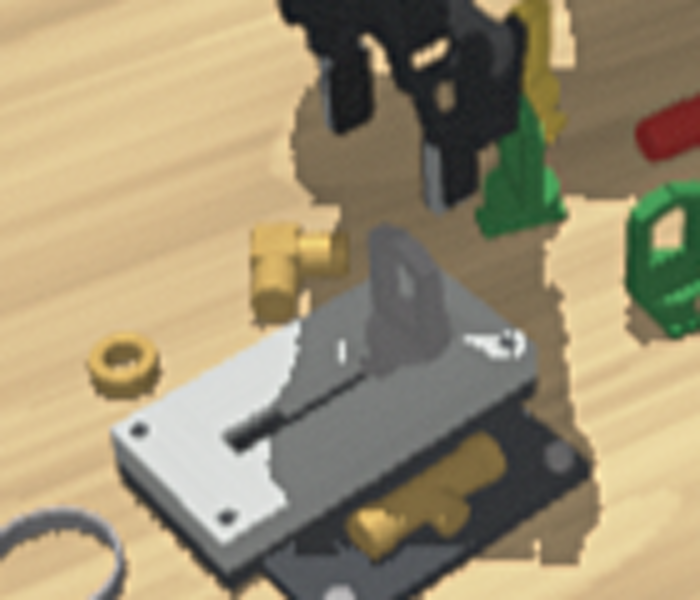

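Call:
{"method": "move_arm", "body": {"steps": [[0,0,0,0,0,0.03,0.4],[0,0,0,0,0,0.06,0.4],[0,0,0,0,0,0.079,0.4],[0,0,0,0,0,0.079,0.4],[0,0,0,0,0,0.079,0.1],[0,0,0,0,0,0.079,-0.2],[0,0,0,0,0,0.079,-1],[0,0,0,0,0,0.079,-1],[0,0,0,0,0,0.079,-1],[0,0,0,0,0,0.079,-1]]}}

```text
time: 9.93
eef_pos: [0.4942, -0.1285, 0.0505]
eef_rot: [2.01, 2.413, 0.002]
wrist_force: [-0.5, 0.5, 1.1]
gripper_width: 0.0389
```

Run:
```python
from h import *
st()
a=np.deg2rad(10.6); o=np.array([.501,-.1715])+.0015*np.array([np.cos(a),np.sin(a)])
s=manip.read_state(); ex=np.array([np.cos(a),np.sin(a)]);ey=np.array([-np.sin(a),np.cos(a)])
d=s["eef_pos"][:2]-o; print(d@ex,d@ey)
t=o-ey*.0465; row([*t,s["eef_pos"][2]],Rtool(-79.4))
```

```text
t 9.9333 q [-0.487, 0.526, 1.66, 0.001, 0.954, -0.669] p [0.4942, -0.1285, 0.0505] z [0.001, 0.0, -1.0] yaw_y 10.4 F [-0.5, 0.5, 1.1] w 0.0389
-0.0003008291695179113 0.04349343862686094
row [0.1, -0.0, -0.2] [-0.09, 0.0006, -0.0]  n>= 2.2
```

Call:
{"method": "move_arm", "body": {"steps": [[0,0,0,-0.006,0.0002,0,-1],[0,0,0,-0.014,0.0003,0,-1],[0,0,0,-0.022,0.0004,0,-1],[0,0,0,-0.03,0.0004,0,-1],[0,0,0,-0.038,0.0004,0,-1],[0,0,0,-0.046,0.0004,0,-1],[0,0,0,-0.054,0.0004,0,-1],[0,0,0,-0.062,0.0004,0,-1],[0,0,0,-0.07,0.0004,0,-1],[0,0,0,-0.077,0.0004,0,-1],[0,0,0,-0.083,0.0004,0,-1],[0,0,0,-0.083,0.0004,0,-1]]}}

```text
time: 10.93
eef_pos: [0.5099, -0.2117, 0.0505]
eef_rot: [2.011, 2.412, 0.001]
wrist_force: [-0.5, -1.8, 4.3]
gripper_width: 0.0391
```

```bash
cat > pf.py <<'E'
from h import *
st()
a=np.deg2rad(10.6); o=np.array([.501,-.1715])+.0015*np.array([np.cos(a),np.sin(a)])
s=manip.read_state(); ex=np.array([np.cos(a),np.sin(a)]);ey=np.array([-np.sin(a),np.cos(a)])
d=s["eef_pos"][:2]-o; print("XY",(d@ex).round(4),(d@ey).round(4),"F X,Y",(s["wrist_force"][:2]@ex).round(1),(s["wrist_force"][:2]@ey).round(1))
E
python3 pf.py
```

```text
t 10.9333 q [-0.608, 0.58, 1.543, 0.001, 1.018, -0.789] p [0.5099, -0.2117, 0.0505] z [0.002, -0.0, -1.0] yaw_y 10.4 F [-0.5, -1.8, 4.3] w 0.0391
XY -0.0002 -0.0412 F X,Y -0.9 -1.6
```

Call:
{"method": "move_arm", "body": {"steps": [[0,0,0,-0.001,0,0,-1],[0,0,0,-0.002,0,0,-1],[0,0,0,-0.003,0,0,-1],[0,0,0,-0.004,0,0,-1],[0,0,0,-0.005,0,0,-1],[0,0,0,-0.005,0,0,-1]]}}

```text
time: 11.43
eef_pos: [0.5105, -0.2152, 0.0505]
eef_rot: [2.011, 2.413, 0.002]
wrist_force: [-1.2, 4.3, 5.9]
gripper_width: 0.0393
```

```bash
python3 pf.py
```

```text
t 11.4333 q [-0.613, 0.582, 1.536, 0.002, 1.023, -0.796] p [0.5105, -0.2152, 0.0505] z [0.001, 0.001, -1.0] yaw_y 10.4 F [-1.2, 4.3, 5.9] w 0.0393
XY -0.0002 -0.0447 F X,Y -0.4 4.5
```

Call:
{"method": "move_arm", "body": {"steps": [[0,0,0,-0.001,0,0,-1],[0,0,0,-0.002,0,0,-1],[0,0,0,-0.002,0,0,-1]]}}

```text
time: 11.68
eef_pos: [0.5108, -0.2172, 0.0505]
eef_rot: [2.011, 2.413, 0.002]
wrist_force: [-1.0, 3.4, 7.3]
gripper_width: 0.039
```

```bash
python3 pf.py;  python3 - <<'E'
from h import *
import pickle
for n in ("wrist","scene"):
    p=manip.read_camera(n); pickle.dump(p,open(n+"10.pkl","wb"))
    if n=="wrist": save(p,"w10.png",1.4)
    if n=="scene": save(p,"s10.png",5,(170,170,310,290))
E
```

```text
t 11.6833 q [-0.616, 0.584, 1.533, 0.002, 1.024, -0.798] p [0.5108, -0.2172, 0.0505] z [0.001, 0.001, -1.0] yaw_y 10.4 F [-1.0, 3.4, 7.3] w 0.039
XY -0.0002 -0.0467 F X,Y -0.3 3.5
```

View pics/w10.png

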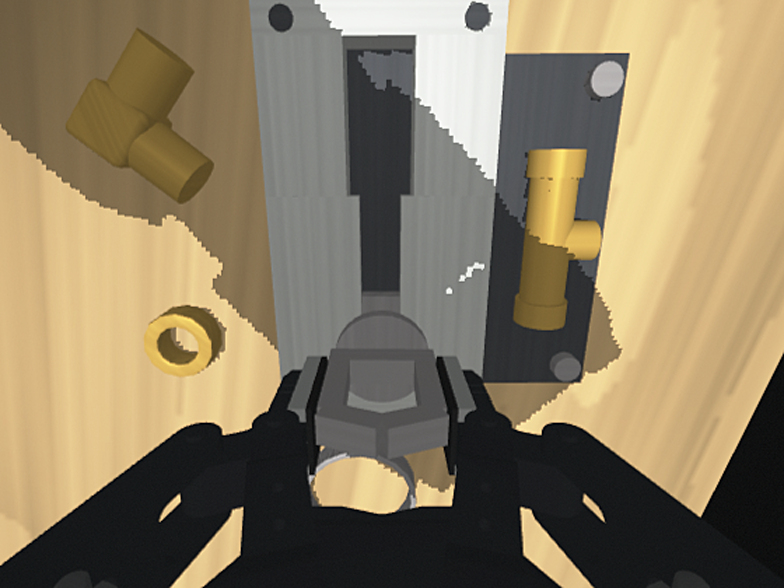

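View pics/s10.png

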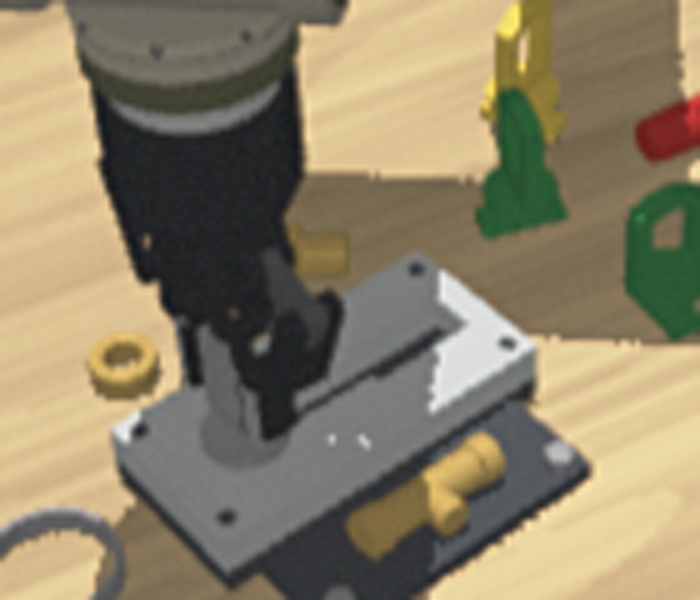

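Call:
{"method": "move_arm", "body": {"steps": [[0,0,0,-0.0005,0,0,-1],[0,0,0,-0.001,0,0,-1],[0,0,0,-0.0015,0,0,-1],[0,0,0,-0.0015,0,0,-1]]}}

```text
time: 12.12
eef_pos: [0.5111, -0.2185, 0.0505]
eef_rot: [2.011, 2.413, 0.002]
wrist_force: [-0.9, 4.4, 7.3]
gripper_width: 0.0389
```

```bash
python3 pf.py;  python3 - <<'E'
from fitf import *
for n in ("wrist10.pkl","scene10.pkl"):
    p,X,Y,Z,ok=fit(n)
    z0=.032
    for nm,zl,zh in (("collar",.004,.008),("side",.010,.045),("top",.048,.065)):
        b=ok&(Z>z0+zl)&(Z<z0+zh)&(abs(X)<.021)&(Y>-.08)&(Y<-.015)
        if b.sum()>5: print(n,nm,b.sum(),"X",(np.percentile(X[b],[1,50,99])*1000).round(1),"Y",(np.percentile(Y[b],[1,50,99])*1000).round(1),"Z",np.percentile(Z[b],[5,50,99]).round(4))
    m=ok&(abs(Z-.032)<.004)&(abs(Y)<.1)&(abs(X)<.06)
    b=m&(abs(X)<.006)&(Y>.05); print(" +Yplate",(np.percentile(Y[b],[1,99])*1000).round(1) if b.sum() else "")
    b=m&(abs(X-.003)<.022)&(Y<-.07); print(" -Yplate",(np.percentile(Y[b],[1,99])*1000).round(1) if b.sum() else "")
    b=m&(abs(X-.009)<.002)&(Y>0)&(Y<.05); print(" win -Y edge",(np.percentile(Y[b],[1,99])*1000).round(1) if b.sum() else "")
    b=m&(abs(X+.006)<.002)&(Y>0)&(Y<.05); print(" win -Y edge",(np.percentile(Y[b],[1,99])*1000).round(1) if b.sum() else "")
E
```

```text
t 12.1167 q [-0.618, 0.585, 1.531, 0.002, 1.026, -0.8] p [0.5111, -0.2185, 0.0505] z [0.001, 0.001, -1.0] yaw_y 10.4 F [-0.9, 4.4, 7.3] w 0.0389
XY -0.0003 -0.0481 F X,Y -0.1 4.5
wrist10.pkl collar 1832 X [-14.4   2.2  19.1] Y [-64.3 -38.3 -27.5] Z [0.0367 0.0377 0.0397]
wrist10.pkl side 2478 X [-20.4  -1.6  20.7] Y [-51.  -41.4 -35.5] Z [0.0442 0.0511 0.0766]
wrist10.pkl top 3485 X [-20.4  -1.8  20.4] Y [-55.8 -43.6 -35.2] Z [0.0815 0.0869 0.0937]
 +Yplate [68.7 78.9]
 -Yplate [-73.8 -70. ]
 win -Y edge [ 0.3 16.9]
 win -Y edge [ 0.4 16.9]
scene10.pkl collar 78 X [-16.4   3.7  20.3] Y [-62.9 -54.  -35.6] Z [0.0363 0.0378 0.0399]
scene10.pkl side 104 X [-19.5 -10.9   7.5] Y [-56.3 -48.7 -40. ] Z [0.0448 0.0577 0.0768]
scene10.pkl top 54 X [-20.8 -17.2   9.2] Y [-56.9 -49.3 -41.9] Z [0.0809 0.086  0.0958]
 +Yplate [69.9 84.9]
 -Yplate [-85.5 -70.2]
 win -Y edge [ 1.5 16.8]
 win -Y edge [ 7.4 16. ]
```

Call:
{"method": "move_arm", "body": {"steps": [[0,0,0,-0.0005,0,0,-1],[0,0,0,-0.001,0,0,-1],[0,0,0,-0.0015,0,0,-1],[0,0,0,-0.0015,0,0,-1]]}}

```text
time: 12.45
eef_pos: [0.5114, -0.22, 0.0505]
eef_rot: [2.011, 2.413, 0.002]
wrist_force: [-1.0, 4.3, 6.1]
gripper_width: 0.0391
```

```bash
python3 pf.py
```

```text
t 12.45 q [-0.62, 0.586, 1.528, 0.002, 1.027, -0.802] p [0.5114, -0.22, 0.0505] z [0.001, 0.001, -1.0] yaw_y 10.4 F [-1.0, 4.3, 6.1] w 0.0391
XY -0.0002 -0.0496 F X,Y -0.2 4.4
```

Call:
{"method": "move_arm", "body": {"steps": [[0,0,0,-0.0005,0,0,-1],[0,0,0,-0.001,0,0,-1],[0,0,0,-0.0015,0,0,-1],[0,0,0,-0.0015,0,0,-1]]}}

```text
time: 12.78
eef_pos: [0.5116, -0.2213, 0.0505]
eef_rot: [-2.011, -2.413, -0.003]
wrist_force: [-0.0, 4.7, 7.2]
gripper_width: 0.0389
```

```bash
python3 pf.py
```

```text
t 12.7833 q [-0.622, 0.587, 1.526, 0.002, 1.029, -0.804] p [0.5116, -0.2213, 0.0505] z [0.001, 0.001, -1.0] yaw_y 10.4 F [-0.0, 4.7, 7.2] w 0.0389
XY -0.0003 -0.0509 F X,Y 0.9 4.6
```

Run:
```python
from fitf import *
for c in ("wrist","scene"):
    n=manip.read_camera(c); save(n,c[0]+"11.png",*((1.4,) if c=="wrist" else (5,(170,170,310,290))))
    p,X,Y,Z,ok=fit(n)
    z0=.032
    for nm,zl,zh in (("collar",.004,.008),("side",.010,.045),("top",.048,.065)):
        b=ok&(Z>z0+zl)&(Z<z0+zh)&(abs(X)<.021)&(Y>-.08)&(Y<-.015)
        if b.sum()>5: print(c,nm,b.sum(),"X",(np.percentile(X[b],[1,50,99])*1000).round(1),"Y",(np.percentile(Y[b],[1,50,99])*1000).round(1),"Z",np.percentile(Z[b],[5,50,99]).round(4))
    m=ok&(abs(Z-.032)<.004)&(abs(Y)<.1)&(abs(X)<.06)
    b=m&(abs(X)<.006)&(Y>.05); print(" +Yplate",(np.percentile(Y[b],[1,99])*1000).round(1) if b.sum() else "")
    b=m&(abs(X-.009)<.002)&(Y>0)&(Y<.05); print(" win -Y edge",(np.percentile(Y[b],[1,99])*1000).round(1) if b.sum() else "")
    b=m&(abs(X-.003)<.022)&(Y<-.07); print(" -Yplate",(np.percentile(Y[b],[1,99])*1000).round(1) if b.sum() else "")
```

```text
wrist collar 1820 X [-14.8   2.6  19.1] Y [-68.6 -42.5 -31.8] Z [0.0366 0.0377 0.0397]
wrist side 2482 X [-20.5  -1.6  20.7] Y [-55.3 -45.7 -39.7] Z [0.0442 0.0513 0.0766]
wrist top 3473 X [-20.4  -1.9  20.4] Y [-60.  -47.8 -39.7] Z [0.0815 0.0869 0.0939]
 +Yplate [68.6 74.7]
 win -Y edge [ 0.2 16.7]
 -Yplate [-77.9 -70.2]
scene collar 76 X [-14.8   4.1  20.6] Y [-66.5 -58.4 -44.6] Z [0.0362 0.0374 0.0398]
scene side 106 X [-20.4 -11.3   7.5] Y [-60.6 -53.1 -44.6] Z [0.0447 0.0576 0.0762]
scene top 51 X [-20.7 -18.3   9.5] Y [-60.5 -53.7 -46.1] Z [0.0819 0.0867 0.096 ]
 +Yplate [70.3 85.5]
 win -Y edge [ 2.2 15.3]
 -Yplate [-85.5 -70.2]
```

View pics/w11.png

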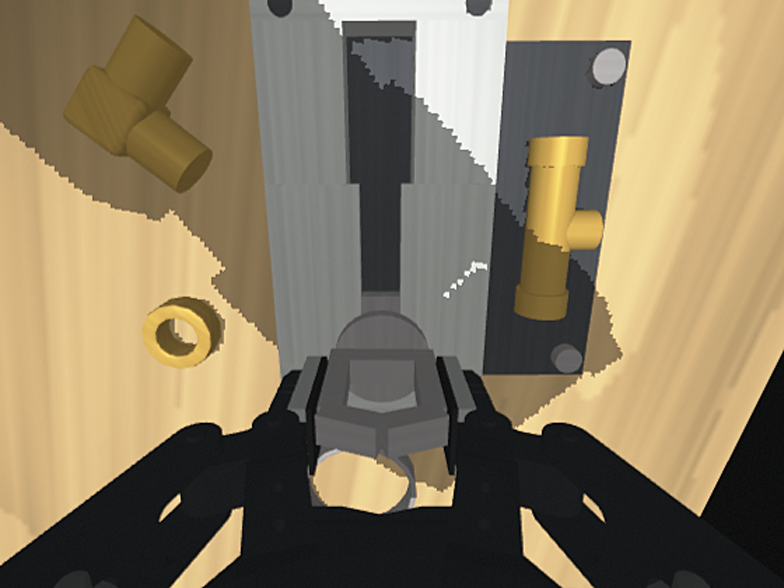

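View pics/s11.png

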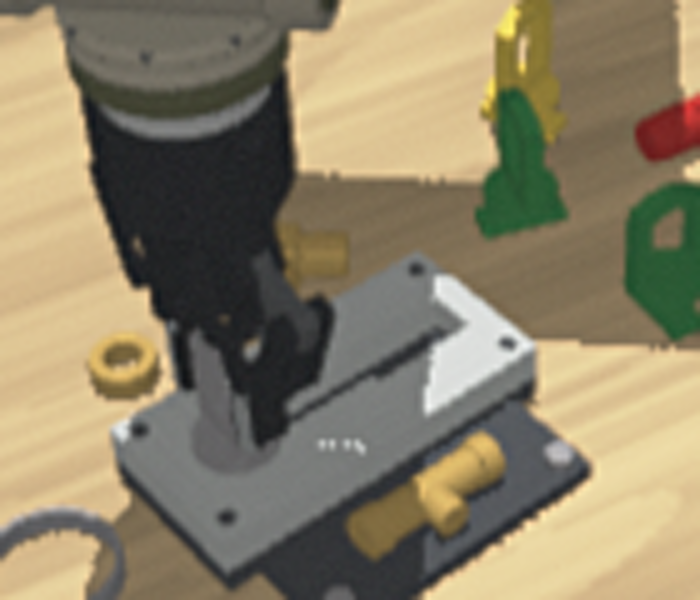

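Call:
{"method": "move_arm", "body": {"steps": [[0,0,0,-0.0005,0,0,-1],[0,0,0,-0.001,0,0,-1],[0,0,0,-0.001,0,0,-1]]}}

```text
time: 13.13
eef_pos: [0.5116, -0.2216, 0.0506]
eef_rot: [-2.01, -2.412, -0.004]
wrist_force: [-1.6, 8.6, 8.4]
gripper_width: 0.039
```

```bash
python3 pf.py
```

```text
t 13.1333 q [-0.622, 0.587, 1.525, 0.003, 1.03, -0.805] p [0.5116, -0.2216, 0.0506] z [0.001, 0.003, -1.0] yaw_y 10.4 F [-1.6, 8.6, 8.4] w 0.039
XY -0.0003 -0.0512 F X,Y 0.1 8.7
```

Call:
{"method": "move_arm", "body": {"steps": [[0,0,0,0.0015,0,0,-1],[0,0,0,0.0025,0,0,-1],[0,0,5,0.0025,0,0,-1],[0,0,10,0.0025,0,0,-1],[0,0,15,0.0025,0,0,-1],[0,0,20,0.0025,0,0,-1],[0,0,20,0.0025,0,0,-1]]}}

```text
time: 13.72
eef_pos: [0.5119, -0.2204, 0.0505]
eef_rot: [2.404, 2.021, 0.003]
wrist_force: [0.8, 2.6, 6.4]
gripper_width: 0.0391
```

```bash
python3 pf.py; python3 -c "
from h import *
print(manip.read_state()['moment'])"
```

```text
t 13.7167 q [-0.62, 0.586, 1.528, 0.002, 1.026, -0.448] p [0.5119, -0.2204, 0.0505] z [0.002, 0.0, -1.0] yaw_y -9.9 F [0.8, 2.6, 6.4] w 0.0391
XY 0.0002 -0.0501 F X,Y 1.2 2.4
[ 0.35673293 -0.05695123  0.01225261]
```

Call:
{"method": "move_arm", "body": {"steps": [[0,0,6,0.0005,0,0,-1],[0,0,12,0.0005,0,0,-1],[0,0,18,0.0005,0,0,-1],[0,0,24,0.0005,0,0,-1],[0,0,30,0.0005,0,0,-1],[0,0,36,0.0005,0,0,-1],[0,0,42,0.0005,0,0,-1],[0,0,48,0.0005,0,0,-1],[0,0,54,0.0005,0,0,-1],[0,0,60,0.0005,0,0,-1],[0,0,65,0.0005,0,0,-1],[0,0,69.6,0.0005,0,0,-1]]}}

```text
time: 14.72
eef_pos: [0.5118, -0.2203, 0.0505]
eef_rot: [3.128, 0.288, 0.003]
wrist_force: [0.1, 0.9, 5.1]
gripper_width: 0.0391
```

Call:
{"method": "move_arm", "body": {"steps": [[0,0,0,0,0,0,-1],[0,0,0,0,0,0,-1],[0,0,0,0,0,0,-1]]}}

```text
time: 14.97
eef_pos: [0.5118, -0.2203, 0.0505]
eef_rot: [3.127, 0.295, 0.003]
wrist_force: [-0.1, -0.2, 5.1]
gripper_width: 0.0388
```

```bash
python3 pf.py
python3 - <<'E'
from h import *
print(manip.read_state()['moment'])
for c in ("wrist","scene"):
    n=manip.read_camera(c); save(n,c[0]+"12.png",*((1.4,) if c=="wrist" else (5,(170,170,310,290))))
E
```

```text
t 14.9667 q [-0.619, 0.586, 1.528, 0.001, 1.025, 0.763] p [0.5118, -0.2203, 0.0505] z [0.002, -0.001, -1.0] yaw_y -79.2 F [-0.1, -0.2, 5.1] w 0.0388
XY 0.0001 -0.05 F X,Y -0.1 -0.2
[ 0.03338464  0.00682522 -0.04932821]
```

View pics/w12.png

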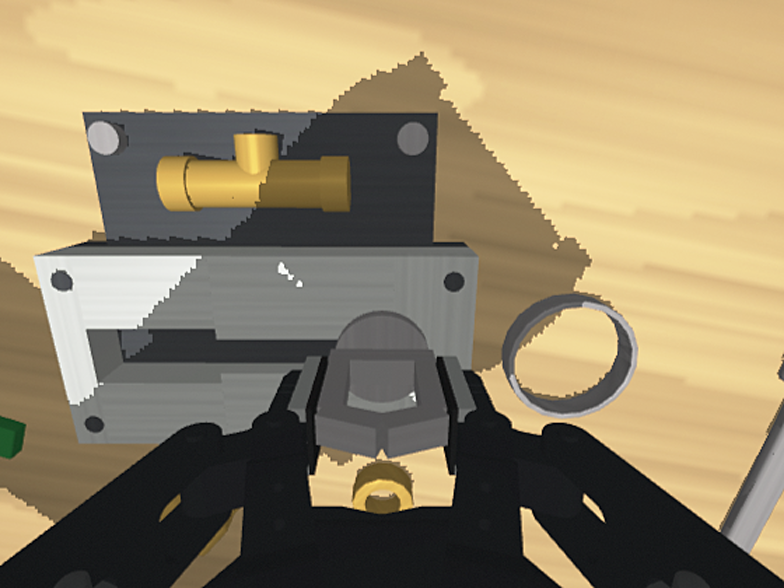

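View pics/s12.png

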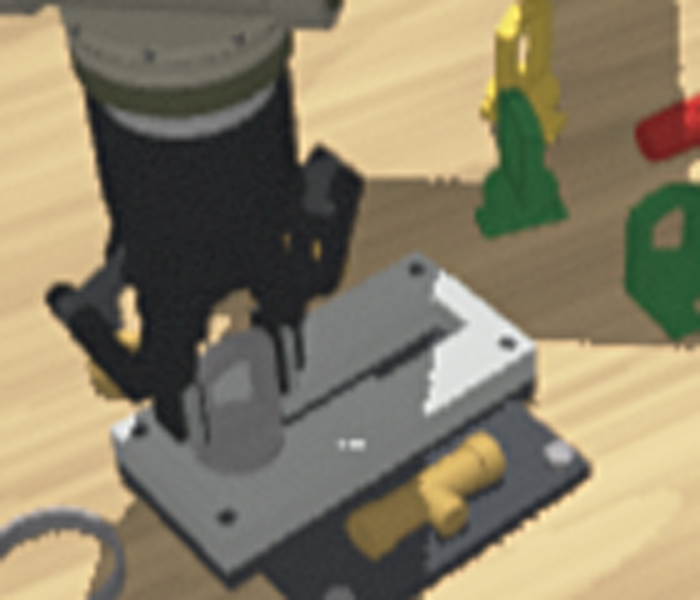

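Call:
{"method": "move_arm", "body": {"steps": [[0,0,0,0,0,0,0.0],[0,0,0,0,0,0,0.3],[0,0,0,0,0,0,0.3],[0,0,0,0,0,0,0.3],[0,0,0,0,0,0,0.3],[0,0,0,0,0,-0.02,0.3],[0,0,0,0,0,-0.05,0.3],[0,0,0,0,0,-0.085,0.3],[0,0,0,0,0,-0.12,0.3],[0,0,0,0,0,-0.15,0.3],[0,0,0,0,0,-0.15,0.3],[0,0,0,0,0,-0.15,0.3]]}}

```text
time: 16.07
eef_pos: [0.5115, -0.2197, 0.2012]
eef_rot: [3.126, 0.296, 0.004]
wrist_force: [-0.3, 0.3, 0.2]
gripper_width: 0.0553
```

```bash
python3 pf.py
python3 - <<'E'
from fitf import *
for c in ("wrist","scene","top"):
    n=manip.read_camera(c); save(n,c[0]+"13.png",*((1.4,) if c=="wrist" else (1,) ))
    if c=="scene": save(n,"s13c.png",5,(170,170,310,290))
    p,X,Y,Z,ok=fit(n); z0=.032
    for nm,zl,zh in (("collar",.004,.008),("side",.010,.045),("top",.048,.065)):
        b=ok&(Z>z0+zl)&(Z<z0+zh)&(abs(X)<.027)&(Y>-.08)&(Y<-.015)
        if b.sum()>5: print(c,nm,b.sum(),"X",(np.percentile(X[b],[1,50,99])*1000).round(1),"Y",(np.percentile(Y[b],[1,50,99])*1000).round(1),"Z",np.percentile(Z[b],[5,50,99]).round(4))
    b=ok&(Z>.044)&(Z<.1)&(abs(X)<.027)&(Y>-.08)&(Y<-.015)
    if b.sum()>9: print("  handle rect",cv2.minAreaRect(np.stack([X[b],Y[b]],1).astype(np.float32)*1000))
    m=ok&(abs(Z-.032)<.004)&(abs(Y)<.1)&(abs(X)<.06)
    b=m&(abs(X)<.006)&(Y>.05); print(" +Yplate",(np.percentile(Y[b],[1,99])*1000).round(1) if b.sum() else "")
E
```

```text
t 16.0667 q [-0.619, 0.414, 1.334, 0.001, 1.391, 0.763] p [0.5115, -0.2197, 0.2012] z [0.003, -0.001, -1.0] yaw_y -79.2 F [-0.3, 0.3, 0.2] w 0.0553
XY -0.0 -0.0493 F X,Y -0.3 0.3
wrist collar 385 X [ 7.5 13.3 21.4] Y [-67.6 -50.3 -34.1] Z [0.0365 0.0378 0.0397]
wrist side 397 X [-0.9  7.1  8.1] Y [-69.7 -50.3 -30.7] Z [0.045  0.0481 0.0761]
wrist top 585 X [-2.2  3.7  8.1] Y [-69.5 -50.2 -30.9] Z [0.0828 0.0868 0.091 ]
  handle rect ((2.9324073791503906, -50.133628845214844), (39.918601989746094, 10.807502746582031), 89.56193542480469)
 +Yplate [68.4 82.8]
scene collar 84 X [-14.6  12.   21.7] Y [-68.1 -48.1 -30.9] Z [0.0365 0.0377 0.0397]
scene side 176 X [-2.7  6.4  9.3] Y [-68.6 -48.5 -28.4] Z [0.0436 0.0518 0.0745]
scene top 107 X [-3.2  5.4  8.8] Y [-67.  -50.7 -28.9] Z [0.0808 0.0858 0.0906]
  handle rect ((3.229024887084961, -48.64824676513672), (41.1340446472168, 13.010425567626953), 88.21956634521484)
 +Yplate [70.3 84.8]
 +Yplate [72.4 84. ]
```

View pics/w13.png

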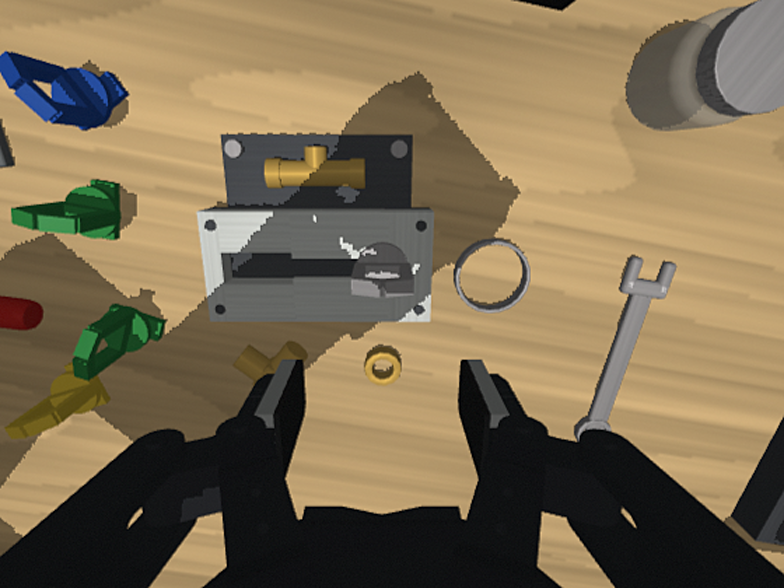

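View pics/s13.png

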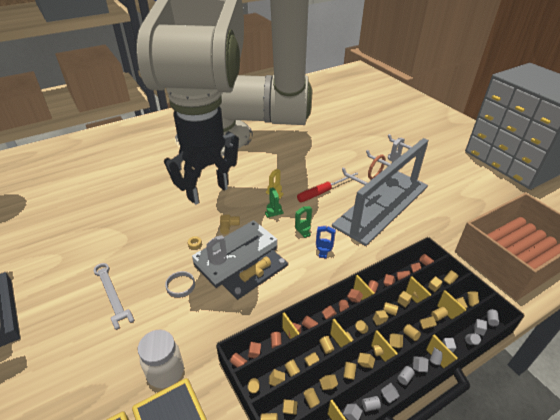

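View pics/s13c.png

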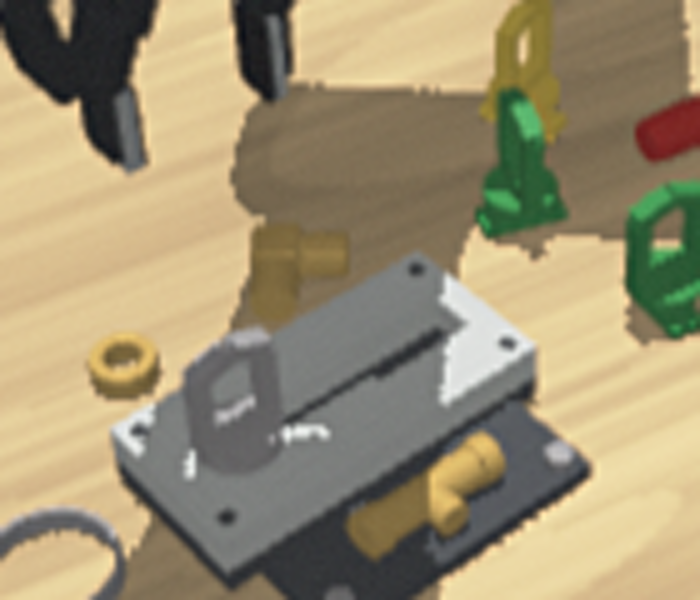

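Run:
```python
from h import *
print(manip.close_job());
```

```text
the job is handed in; nothing more can be done
None
```

The stud is locked in the fixture's closed end and the job is handed in, at about 16 s of the 64 s allowed; no verdict was reported.

**What I did:**
- The right-hand rack piece was the steel stud: a close-up showed its flat T-head, while the left-hand piece showed a plain pin.
- I raised it about 15 mm, drew it off the peg and lowered its head through the window. I let go and backed away, and it stood with its collar flat on the rail.
- I gripped it again, slid it until the wrist force rose from about 4.5 to 9 N at the end stop, backed off about 1 mm, turned it 90°, let go and rose clear.

**What the last checks showed:**
- **Height:** the stud's top is at 91 mm, as it should be with the collar flat on the rail.
- **Turn:** the handle is square to the slot, at 89.6° by the wrist camera and 88.2° by the scene camera.
- **Position:** by the wrist camera the stud's axis is about 92.5 mm from the entry. That is about 2.5 mm past the nominal lock point, inside the 3 mm of play.
- **Surroundings:** in the last scene picture the pin and ring are still hanging. The loose pieces and coloured look-alikes look undisturbed by eye.

The cameras disagreed with each other by 1–3 mm on the fixture's position, within or slightly beyond their stated accuracy. I went by the stud's position relative to the fixture and by the contact force instead. Nothing I checked failed.

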